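# Load the polishing turntable with copper blanks and set its speed

### The job

Load the polishing turntable: lift the steel clamp weight off its plate and park it on the plywood board, then stack on the middle of the plate the black rubber disc, all the copper blanks there are (in any order) and finally the clamp weight on top, each lying flat and centred on the plate's axis to within a centimetre. Only then reach through the guard opening of the control box and turn the sunk knob clockwise until its pointer points straight at the long white mark. Leave the glass jar and the two small dishes that stand among these things where they are.

Things in the scene. Friction and masses are not known exactly. Their poses are not given: they have to be found in the camera images.
- turntable: Polishing turntable, fixed, upright: green round housing 140 mm dia under a bright aluminium plate 150 mm dia whose flat top is 60 mm above the bench. The plate does not turn by hand. Origin: on its axis, on the bench. It may stand to the left or to the right; the control box then stands on the other side.
- plate (a point): Centre of the turntable plate's top face (60 mm above the bench); z up. Thin circles of 38 and 60 mm radius are engraved round it.
- weight: Clamp weight, loose, about 0.5 kg, bright steel: a disc 60 mm dia x 16 mm with an upright round grip 30 mm dia on top of it, up to 46 mm above its underside. Origin: centre of the underside; z up through the grip. At the start it stands on the turntable plate, off centre.
- board: Plywood board 90 x 90 x 8 mm, fixed on the bench, the place to park the clamp weight. Origin: centre of its underside; its top is 8 mm above that.
- pad: Rubber disc, rigid, black, 66 mm dia x 14 mm thick, about 0.09 kg, loose, lying flat on the bench. Origin: its centre (7 mm above what it lies on); z along its axis.
- blank_a: Copper blank, loose solid disc 60 mm dia x 14 mm thick, about 0.35 kg, lying flat on the bench; two to four such blanks are there, this one may be absent. Both faces alike. Origin: its centre (7 mm above what it lies on); z along its axis.
- blank_b: Copper blank, loose solid disc 60 mm dia x 14 mm thick, about 0.35 kg, lying flat on the bench; two to four such blanks are there, this one may be absent. Both faces alike. Origin: its centre (7 mm above what it lies on); z along its axis.
- blank_c: Copper blank, loose solid disc 60 mm dia x 14 mm thick, about 0.35 kg, lying flat on the bench; two to four such blanks are there, this one may be absent. Both faces alike. Origin: its centre (7 mm above what it lies on); z along its axis.
- blank_d: Copper blank, loose solid disc 60 mm dia x 14 mm thick, about 0.35 kg, lying flat on the bench; two to four such blanks are there, this one may be absent. Both faces alike. Origin: its centre (7 mm above what it lies on); z along its axis.
- box: Control box, fixed, green, 140 x 140 mm, 75 mm high. Its top is a guard with a square opening 100 x 100 mm (walls 20 mm thick); the knob is sunk in this well, whose dark floor is 14 mm above the bench. Origin: centre of the underside; its x points to the side of the long white mark.
- dial (a joint): Angle of the sunk knob, rad, 0 to 2.6, growing clockwise seen from above. At 0 its pointer points along the box's +y; at 1.57 it points along the box's +x, straight at the one long wide white mark on the well's floor (a white bar on the guard's rim continues it); the other five marks are short. Starts between 0 and 0.5. It turns with light friction (about 0.05 N m) and stays where it is left.
- dial_grip (a point): Point on the knob's vertical axis, 46 mm above the bench, where to grip it. The knob is a black bar 14 mm wide, 42 mm long (along this point's y, which turns with it; the white pointer line lies on the +y half), standing from 28 to 62 mm above the bench on a round base 48 mm dia. The guard's rim is 13 mm above the bar's top.
- jar: Bystander, loose, leave it alone: small closed green glass jar with white lid, 42 dia x 40 high (mm). Origin at the underside.
- dish_l: Bystander, loose, leave it alone: small white dish, 52 dia x 22 high (mm). Origin at the underside.
- dish_r: Bystander, loose, leave it alone: small blue dish, 52 dia x 22 high (mm). Origin at the underside.
Things that resemble listed ones, but are neither listed nor needed, are in the scene too. Of the things like the pad, leave any that is blue; of the rest the smaller one is meant. What is shaped like the blank_b but green or turquoise is not meant.

How it is judged:
On the way, in this order (a step that is already met when the one before it is completed fails the run):
1. the clamp weight is parked upright on the plywood board and let go (horizontal distance between weight and board below 0.04 m and z of weight in the frame of board below 0.014 m and angle between weight's own z axis and vertical below 0.1 rad and contact force between the fingers and weight below 0.3 N), for 0.2 s.
2. the rubber disc lies flat and centred directly on the plate, let go (horizontal distance between pad and plate below 0.01 m and angle between the z axis of pad and the z axis of plate, either way round below 0.1 rad and z of pad in the frame of plate between 0.002 and 0.012 m and contact force between the fingers and pad below 0.3 N), for 0.2 s.
3. every copper blank lies flat and centred in the stack on the rubber disc, let go (horizontal distance between each of pad, blank_a, blank_b, blank_c, blank_d and plate below 0.01 m and angle between the z axis of each of pad, blank_a, blank_b, blank_c, blank_d and the z axis of plate, either way round below 0.1 rad and z of pad in the frame of plate between 0.002 and 0.012 m and z of blank_a in the frame of plate between 0.016 and 0.075 m and z of blank_b in the frame of plate between 0.016 and 0.075 m and z of blank_c in the frame of plate between 0.016 and 0.075 m and z of blank_d in the frame of plate between 0.016 and 0.075 m and contact force between the fingers and blank_a below 0.3 N and linear speed of each of blank_a, blank_b, blank_c, blank_d below 0.03 m/s and contact force between the fingers and blank_b below 0.3 N and contact force between the fingers and blank_c below 0.3 N and contact force between the fingers and blank_d below 0.3 N), for 0.2 s.
4. the clamp weight stands centred on top of the stack, let go (horizontal distance between each of pad, blank_a, blank_b, blank_c, blank_d, weight and plate below 0.01 m and angle between the z axis of each of pad, blank_a, blank_b, blank_c, blank_d and the z axis of plate, either way round below 0.1 rad and z of pad in the frame of plate between 0.002 and 0.012 m and z of blank_a in the frame of plate between 0.016 and 0.075 m and z of blank_b in the frame of plate between 0.016 and 0.075 m and z of blank_c in the frame of plate between 0.016 and 0.075 m and z of blank_d in the frame of plate between 0.016 and 0.075 m and angle between weight's own z axis and vertical below 0.1 rad and z of weight in the frame of plate above 0.03 m and z of each of blank_a, blank_b, blank_c, blank_d in the frame of weight below -0.003 m and contact force between the fingers and weight below 0.3 N and linear speed of weight below 0.03 m/s), for 0.2 s.
5. the knob's pointer points at the long white mark (value of joint dial between 1.45 and 1.69 rad), for 0.2 s.
At the end, for the whole second after the job is handed in: The rubber disc directly on the plate, every copper blank present above it and the clamp weight upright on top of them all, each within 10 mm of the plate's axis, flat within 0.1 rad, at rest and released; the knob between 1.45 and 1.69 rad (within 7 degrees of the long mark) (all of step 4 and all of step 5 and contact force between the fingers and pad below 0.3 N and linear speed of each of pad, blank_a, blank_b, blank_c, blank_d below 0.03 m/s and contact force between the fingers and blank_a below 0.3 N and contact force between the fingers and blank_b below 0.3 N and contact force between the fingers and blank_c below 0.3 N and contact force between the fingers and blank_d below 0.3 N); the robot touches nothing.
It fails at once if a bystander (jar or dishes) is moved more than 4 cm (distance of any of jar, dish_l, dish_r from where it was at the start of the episode above 0.04 m).
Of blank_a, blank_b, blank_c, blank_d only 2 to 4 are there at a start; the rules pass over those that are not, and their reading is None.
At some moment in a run one of blank_a, blank_b, blank_c, blank_d may be knocked a few centimetres aside while the robot is not near it.
Once in a run the grip may slacken for a moment while it holds something.
It also fails if it takes over 210 s, if anything falls off the work surface, if the arm or the gripper's body presses on something with over 40 N, if the wrist force passes 120 N, or if a joint passes its speed limit or range.

### The arm

A 7-joint arm with a two-finger parallel gripper is mounted at the origin on the work surface. World frame = base frame: x ahead of the robot, y to its left, z up, the work surface at z = 0. Lengths are in m, angles in rad, forces in N, time in s.
With the tool pointing down it reaches from about 0.425 to 1.025 m from the base axis. Payload 9.4 kg.
Tool frame: the origin (TCP) lies at the very end of the fingers, on their centre line; the grasp point (between the pads) lies 19 mm behind it; z points along the fingers, x is the direction in which the jaws open and shut, and the axes are right-handed (so a half turn about z gives the same grasp; the last joint's range is limited). The gripper opens to 93 mm and grips with 3 to 60 N. Pads are 15 mm wide; open, the fingers measure 128 mm over their backs; the gripper's body (75 mm by 188 mm) begins 65 mm behind the grasp point.
Start: joints at [-1.334, 0.599, -0.003, 1.599, 0.002, 0.943, -0.08], TCP at [0.224, 0.69, 0.219] pointing down, gripper open.
Joint ranges: [-2.57, 2.57], [-0.35, 1.97], [-1.29, 1.29], [0.11, 2.56], [-1.05, 4.19], [0.11, 1.86], [-2.63, 2.63]. Speed limits (rad/s): [2.22, 2.22, 3.01, 3.01, 3.14, 3.14, 3.14].

### API

Orientations are given as a unit quaternion [w, x, y, z].
In Python, from plant import get_obs, grab_frame, get_calibration, finish_job, recognise, silhouettes gives the robot as it stands. The module is installed in compiled form; this text tells all that it offers.
- The arm moves only by the tool servo_tool, never from a script. Its argument "commands" is a list of rows, each a list of 2 entries, a list of its own where there are three numbers: the shift along the tool's x, y, z in units of 30 mm (1.0 is 30 mm), then the turn, a rotation vector about the tool's x, y, z in units of 10 degrees (1.0 is 10 degrees). In form: [[[tx, ty, tz], [wx, wy, wz]], ...]. A call has exactly 5 rows; each row shifts and turns the commanded pose from where the row before left it, along the tool's axes as they then stand; what a row does not reach is not made up. A row lasts 1/8 s, in which the tool goes at most 62.5 mm and 10.7 degrees, less where a joint would pass 70% of its speed; a pose out of reach is approached as far as the arm can. A call is refused whole if a number of a shift passes 1 or a number of a turn 1, either way. A call with a gripper value outside its range is refused whole. "claw" is the finger opening in mm, from 0 to 93, set as the call begins (left out, the last holds). The fingers move at their own pace and stop on an object; "newtons" is the grip in N (left out, the last holds). Time passes only in rows, so rows that do not move let the fingers close, or fill a call up. It gives the time, the measured TCP pose, the force and the opening at its end, in the units of the state.
- get_obs(): the state, without advancing time (a new reading comes with each control period).
- grab_frame(name): name is "scene" or "top" or "wrist"; returns the picture (480x640x3 uint8, red, green, blue); there is no depth.
- get_calibration(name): a dict with "intrinsics" (3x3 intrinsics, pixels), "R" (3x3) and "t" (3): a world point X has camera coordinates R X + t. Camera axes: x right, y down, z forward; pixel columns grow to the right and rows downward; lengths in m; the calibration is good to about 2 mm. A picture is of the moment at which its call begins: read the wrist's pose just before it. get_calibration takes no time and is no camera call; for the wrist camera it gives the pose at the moment of the call.
- finish_job(): hands the job in, once; it reports no verdict.
Trained networks look in the newest picture that a camera, given by its name, has taken for a name from the list of things; names that differ only in an ending like _2 or _b are one class to them, and where a whole thing is asked for, a point or a joint stands for the part that bears it (a point fixed in the world has none). Each returns a list of dicts, best first, with "p" (0 to 1); they miss things now and then, are a little off and sometimes report something else, mostly with a low value. They report only what shows in the picture. A call takes as long as a camera call. They do not tell look-alikes from the thing itself.
- recognise(camera, query): "rect" ([left, top, right, bottom] in pixels, round what is visible of it).
- silhouettes(camera, query): "mask" (480x640 bool, what is visible of it) and "rect" ([left, top, right, bottom] in pixels, round what is visible of it).
The state is a dict: "clock": time; "joint_positions": joint angles; "qvel": joint speeds; "joint_torque": joint torques, N m; "tool_pos": TCP position; "eef_rot": TCP orientation; "wrist_force": force on the tool from outside, world axes, zero at the start; "moment": the same for the moment, N m; "grip_width": finger opening in m.
Only numpy, scipy, OpenCV 4.12 (cv2) and the standard library are available. Lean on these libraries where they do the work, as an engineer would, in place of code of your own. Each camera call takes 0.05 s, during which the arm holds its last target. There are 200 camera calls.

## Working session

There is one attempt and no reset: what is moved stays moved. The work goes in short steps, Python scripts to look and compute and a tool call to move; the robot and the scene stay as the last step left them, time stands still between calls to the robot, and variables do not carry over. Pictures are saved under pics/ and viewed, about 12 in all and at most 16, crops included, and the job is handed in when it is done.

Besides the shell and the picture viewer there is one more tool, called after "Emit:" as name(argument=value, ...), one argument or row to a line, values as JSON. servo_tool: Moves the arm, as the interface text tells. Its arguments: {"type":"object","properties":{"commands":{"type":"array","items":{"type":"array"}},"claw":{"type":"number"},"newtons":{"type":"number"}},"required":["commands"]}

```bash
mkdir -p pics
python3 - <<'E'
from plant import *
import cv2,numpy as np
o=get_obs();print(o)
for n in ("scene","top"):
    f=grab_frame(n);cv2.imwrite(f"pics/{n}0.png",f[...,::-1])
    c=get_calibration(n);print(n,c)
    for q in ["turntable","weight","board","pad","blank_a","box","jar","dish_l","dish_r","dial"]:
        print(q,[(np.round(d['rect']).astype(int).tolist(),round(d['p'],2)) for d in recognise(n,q)])
E
```

```text
{'clock': 0.0, 'joint_positions': array([-1.33371524,  0.60015437, -0.00257713,  1.60009244,  0.00177371,
        0.94283863, -0.07978874]), 'qvel': array([-0.00138335,  0.00015408,  0.00022748, -0.00052178, -0.0001912 ,
        0.00083139, -0.00167435]), 'joint_torque': array([ 1.75096298e-03, -7.65052414e+01,  1.49720516e+00, -2.52342027e+01,
       -5.26153122e-02,  1.71644369e-02,  1.41436894e-04]), 'tool_pos': array([0.22362428, 0.68917478, 0.21775168]), 'eef_rot': array([ 4.76590574e-04,  8.08881438e-01,  5.87971312e-01, -5.73023981e-04]), 'wrist_force': array([-0.49466405,  0.49745101,  0.19301678]), 'moment': array([ 0.01052013, -0.03646653,  0.0733647 ]), 'grip_width': 0.09281641083098104}
scene {'intrinsics': array([[616.97719817,   0.        , 319.11580858],
       [  0.        , 616.97719817, 240.48636199],
       [  0.        ,   0.        ,   1.        ]]), 'R': array([[ 0.77416907,  0.63285678, -0.01243218],
       [ 0.44815664, -0.56188556, -0.69529867],
       [-0.44700994,  0.53270716, -0.71861338]]), 't': array([-0.41062998, -0.2206537 ,  1.59633277])}
turntable [(
[... 1095 characters left out ...]
}
turntable [([404, 255, 476, 322], 0.95)]
weight [([423, 269, 453, 294], 0.67), ([378, 232, 403, 253], 0.19), ([406, 255, 474, 326], 0.16)]
board [([260, 183, 300, 217], 0.76)]
pad [([271, 306, 316, 346], 0.91), ([330, 323, 357, 348], 0.69), ([260, 254, 290, 286], 0.67)]
blank_a [([325, 142, 351, 166], 0.96), ([330, 264, 362, 289], 0.9), ([401, 191, 431, 219], 0.78), ([203, 186, 232, 216], 0.78), ([332, 183, 356, 211], 0.65), ([379, 150, 406, 175], 0.57)]
box [([149, 255, 230, 336], 0.64)]
jar [([310, 226, 326, 244], 0.55)]
dish_l [([376, 233, 402, 252], 0.83), ([229, 226, 251, 246], 0.8)]
dish_r [([376, 233, 402, 252], 0.83), ([229, 226, 251, 246], 0.8)]
dial [([175, 283, 200, 305], 0.57)]
```

View pics/top0.png

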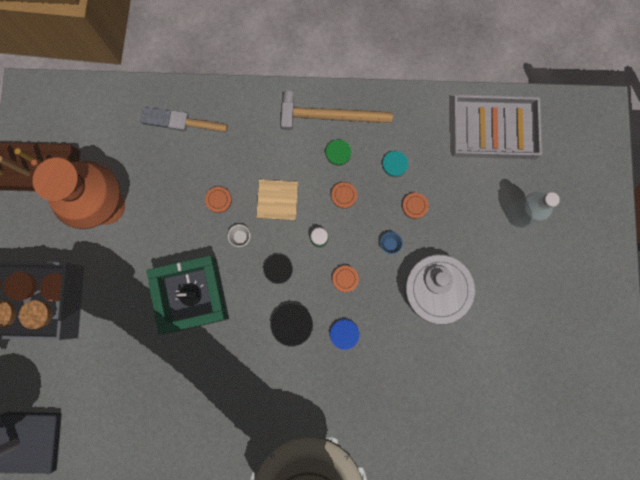

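View pics/scene0.png

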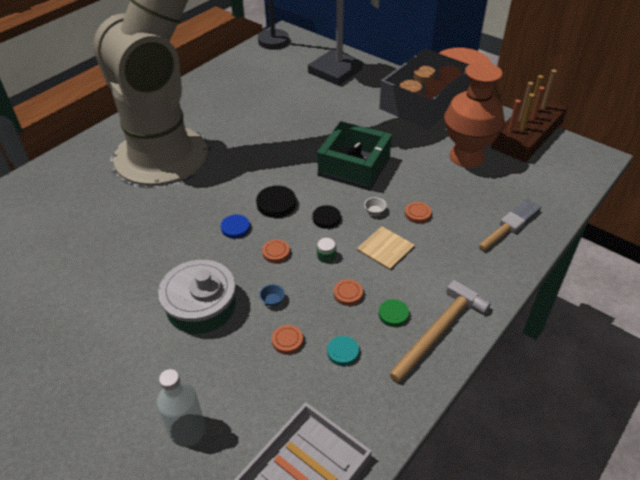

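Top view: four copper blanks at (344,278), (415,205), (344,195) and (218,199). The small black pad is at (278,268), the weight at (438,275) on the turntable at (440,288), the board at (278,200) and the box at (187,293). The green, cyan, blue and larger black discs are decoys. The scene view agrees.

```bash
cat > h.py <<'E'
from plant import *
import cv2,numpy as np
from scipy.optimize import least_squares
from scipy.spatial.transform import Rotation as Ro
def proj(c,X): 
    q=(np.asarray(X)@c['R'].T+c['t'])@c['intrinsics'].T; return q[:,:2]/q[:,2:]
def cyl(x,y,profile):   # profile: (radius,z) rings
    a=np.linspace(0,2*np.pi,48,endpoint=False)
    return np.vstack([np.c_[x+r*np.cos(a),y+r*np.sin(a),0*a+z] for r,z in profile])
def sq(x,y,h,zs): return np.array([[x+i,y+j,z] for i in(-h,h) for j in (-h,h) for z in zs])
def hullc(P):
    h=cv2.convexHull(P.astype(np.float32));m=cv2.moments(h);return np.array([m['m10'],m['m01']])/m['m00']
def maskc(m):
    m=(m.astype(np.uint8));n,l,s,_=cv2.connectedComponentsWithStats(m);k=1+np.argmax(s[1:,4])
    h=cv2.convexHull(np.argwhere(l==k)[:,::-1].astype(np.float32));M=cv2.moments(h);return np.array([M['m10'],M['m01']])/M['m00']
def ray(c,uv,z):
    d=c['R'].T@np.linalg.solve(c['intrinsics'],[*uv,1]);o=-c['R'].T@c['t'];return (o+d*(z-o[2])/d[2])[:2]
def fit(c,uv,prof,z):
    f=lambda p:hullc(proj(c,cyl(*p,prof)))-uv
    return least_squares(f,ray(c,uv,z)).x
D=lambda z,r=.03,h=.014:[(r,z),(r,z+h)]
PR=dict(turntable=[(.075,.06),(.07,0.0)],weight=[(.03,.06),(.03,.076),(.015,.106)],pad=D(0,.033),blank_a=D(0),board=[(.045,0),(.045,.008)],box=[(.07,0),(.07,.075)],jar=[(.021,0),(.021,.04)],dish_l=[(.026,0),(.026,.022)])
def locate(cam,q,prof=None,frame=True):
    c=get_calibration(cam)
    if frame: grab_frame(cam)
    prof=prof or PR[q]
    return [(np.round(fit(c,maskc(d['mask']),prof,prof[0][1]+.007),4),round(d['p'],2)) for d in silhouettes(cam,q) if d['p']>.3]
def go(x,y,z,yaw=90):
    "shift in tool units from measured pose; yaw of tool x in degrees"
    o=get_obs();w=o['eef_rot'];R=Ro.from_quat([w[1],w[2],w[3],w[0]])
    cy,sy=np.cos(np.radians(yaw)),np.sin(np.radians(yaw))
    T=Ro.from_matrix(np.array([[cy,sy,0],[sy,-cy,0],[0,0,-1]]))
    d=R.inv().apply(np.array([x,y,z])-o['tool_pos'])/.03
    dT=T.inv().apply(np.array([x,y,z])-o['tool_pos'])/.03
    print('t',round(o['clock'],2),'pos',np.round(o['tool_pos'],4),'shift now',np.round(d,2),'shift after turn',np.round(dT,2),'turn',np.round(np.degrees((R.inv()*T).as_rotvec())/10,2))
E
python3 - <<'E'
from h import *
for n in("top","scene"):
    grab_frame(n)
    for q in ["turntable","weight","pad","blank_a","board","box","jar","dish_l"]:
        print(n,q,locate(n,q,frame=False))
E
```

```text
top turntable [(array([ 0.4431, -0.2764]), 0.71)]
top weight [(array([ 0.4626, -0.27  ]), 0.96)]
top pad [(array([0.4821, 0.08  ]), 0.93), (array([0.3577, 0.0452]), 0.74), (array([ 0.3396, -0.073 ]), 0.68)]
top blank_a [(array([ 0.4637, -0.0729]), 0.87), (array([ 0.7356, -0.185 ]), 0.84), (array([ 0.6564, -0.0669]), 0.76), (array([ 0.7588, -0.051 ]), 0.59)]
top board [(array([0.6419, 0.0876]), 0.69), (array([0.4182, 0.2764]), 0.47)]
top box [(array([0.4186, 0.2706]), 0.78)]
top jar [(array([ 0.5539, -0.0111]), 0.82), (array([ 0.4445, -0.283 ]), 0.42)]
top dish_l [(array([0.5554, 0.1706]), 0.76), (array([ 0.5482, -0.1765]), 0.69)]
scene turntable [(array([ 0.4454, -0.2731]), 0.6)]
scene weight [(array([ 0.4652, -0.2677]), 0.78), (array([0.6784, 0.0332]), 0.51)]
scene pad [(array([0.4837, 0.083 ]), 0.94), (array([0.3579, 0.0501]), 0.72), (array([ 0.3418, -0.0702]), 0.7)]
scene blank_a [(array([ 0.7377, -0.1825]), 0.92), (array([ 0.761 , -0.0482]), 0.88), (array([ 0.661 , -0.0636]), 0.78), (array([ 0.6386, -0.2287]), 0.69), (array([ 0.466 , -0.0695]), 0.68), (array([0.6412, 0.2266]), 0.68)]
scene board [(array([0.6446, 0.0901]), 0.88)]
scene box [(array([0.42  , 0.2722]), 0.71)]
scene jar [(array([ 0.5582, -0.0091]), 0.94)]
scene dish_l [(array([ 0.5443, -0.1679]), 0.96), (array([0.5525, 0.1792]), 0.77)]
```

Emit:
servo_tool(
  commands=[
    [[0, 0, 0], [0, 0, -0.9]],
    [[0, 0, 0], [0, 0, -0.9]],
    [[0, 1, 0], [0, 0, 0]],
    [[0, 1, 0], [0, 0, 0]],
    [[0, 1, 0], [0, 0, 0]],
  ],
  claw=60,
  newtons=30,
)

```text
clock: 2.62
tool_pos: [0.3147, 0.6896, 0.2187]
eef_rot: [0.0, 0.707, 0.707, 0.0]
wrist_force: [-0.2, -0.0, -1.0]
grip_width: 0.0601
```

Emit:
servo_tool(
  commands=[
    [[-1, 1, 0], [0, 0, 0]],
    [[-1, 1, 0], [0, 0, 0]],
    [[-1, 1, 0], [0, 0, 0]],
    [[-1, 1, 0], [0, 0, 0]],
    [[-1, 1, 0], [0, 0, 0]],
  ],
)

```text
clock: 3.25
tool_pos: [0.4648, 0.5387, 0.2187]
eef_rot: [0.0, 0.707, 0.707, 0.0]
wrist_force: [0.6, 0.0, 0.3]
grip_width: 0.0606
```

Emit:
servo_tool(
  commands=[
    [[-1, 0, 0], [0, 0, 0]],
    [[-1, 0, 0], [0, 0, 0]],
    [[-1, 0, 0], [0, 0, 0]],
    [[-1, 0, 0], [0, 0, 0]],
    [[-1, 0, 0], [0, 0, 0]],
  ],
)

```text
clock: 3.88
tool_pos: [0.4639, 0.3887, 0.2187]
eef_rot: [0.0, 0.707, 0.707, 0.0]
wrist_force: [0.8, -0.3, -0.6]
grip_width: 0.0601
```

Emit:
servo_tool(
  commands=[
    [[-1, 0, 0], [0, 0, 0]],
    [[-1, 0, 0], [0, 0, 0]],
    [[-1, 0, 0], [0, 0, 0]],
    [[-1, 0, 0], [0, 0, 0]],
    [[-1, 0, 0], [0, 0, 0]],
  ],
)

```text
clock: 4.5
tool_pos: [0.464, 0.2388, 0.2188]
eef_rot: [0.0, 0.707, 0.707, 0.0]
wrist_force: [0.3, -0.3, -0.0]
grip_width: 0.0599
```

Emit:
servo_tool(
  commands=[
    [[-1, 0, 0], [0, 0, 0]],
    [[-1, 0, 0], [0, 0, 0]],
    [[-1, 0, 0], [0, 0, 0]],
    [[-1, 0, 0], [0, 0, 0]],
    [[-1, 0, 0], [0, 0, 0]],
  ],
)

```text
clock: 5.12
tool_pos: [0.4642, 0.0887, 0.2189]
eef_rot: [0.0, 0.707, 0.707, 0.0]
wrist_force: [0.1, 0.3, 1.1]
grip_width: 0.0603
```

Emit:
servo_tool(
  commands=[
    [[-1, 0, 0], [0, 0, 0]],
    [[-1, 0, 0], [0, 0, 0]],
    [[-1, 0, 0], [0, 0, 0]],
    [[-1, 0, 0], [0, 0, 0]],
    [[-1, 0, 0], [0, 0, 0]],
  ],
)

```text
clock: 5.75
tool_pos: [0.4642, -0.0613, 0.2189]
eef_rot: [0.0, 0.707, 0.707, 0.0]
wrist_force: [-1.3, -0.6, -0.0]
grip_width: 0.06
```

Emit:
servo_tool(
  commands=[
    [[-1, 0, 0], [0, 0, 0]],
    [[-1, 0, 0], [0, 0, 0]],
    [[-1, 0, 0], [0, 0, 0]],
    [[-1, 0, 0], [0, 0, 0]],
    [[0, 0, 0], [0, 0, 0]],
  ],
)

```text
clock: 6.38
tool_pos: [0.464, -0.1825, 0.2188]
eef_rot: [0.0, 0.708, 0.706, -0.0]
wrist_force: [-0.7, -0.1, -0.8]
grip_width: 0.0602
```

Run:
```python
from h import *
go(.464,-.269,.1)
c=get_calibration("wrist");print(-c['R'].T@c['t'],c['R'])
f=grab_frame("wrist");cv2.imwrite("pics/w1.png",f[...,::-1])
for q in["weight","turntable"]: print(q,locate("wrist",q,frame=False))
```

```text
t 6.38 pos [ 0.464  -0.1825  0.2188] shift now [-2.88  0.01  3.96] shift after turn [-2.88  0.    3.96] turn [ 0.    0.   -0.02]
[ 0.38561414 -0.18205444  0.38421317] [[ 0.00330498  0.99999404 -0.00100227]
 [ 0.96012034 -0.00289298  0.27957209]
 [ 0.27956752 -0.00188628 -0.96012418]]
weight [(array([ 0.4628, -0.2672]), 0.81)]
turntable [(array([ 0.4436, -0.2725]), 0.74)]
```

View pics/w1.png

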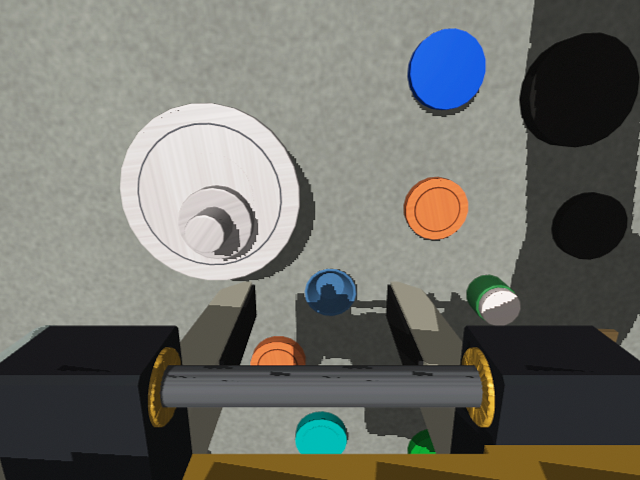

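The wrist view shows the weight at (217,225) on the plate centred near (210,190). The wrist positions agree with the other cameras. Next I grasp the weight.

Emit:
servo_tool(
  commands=[
    [[-1, 0, 0], [0, 0, 0]],
    [[-1, 0, 0], [0, 0, 0]],
    [[-0.85, 0, 0], [0, 0, 0]],
    [[0, 0, 1], [0, 0, 0]],
    [[0, 0, 1], [0, 0, 0]],
  ],
)

```text
clock: 7.15
tool_pos: [0.4648, -0.265, 0.1583]
eef_rot: [0.0, 0.707, 0.708, 0.0]
wrist_force: [0.5, -0.4, -0.5]
grip_width: 0.0599
```

Emit:
servo_tool(
  commands=[
    [[0, 0, 1], [0, 0, 0]],
    [[0, 0, 1], [0, 0, 0]],
    [[0, 0, 0.4], [0, 0, 0]],
    [[0, 0, 0.2], [0, 0, 0]],
    [[0, 0, 0], [0, 0, 0]],
  ],
)

```text
clock: 7.78
tool_pos: [0.4645, -0.2657, 0.081]
eef_rot: [0.0, 0.707, 0.707, 0.0]
wrist_force: [0.4, -0.4, 1.0]
grip_width: 0.0601
```

Emit:
servo_tool(
  commands=[
    [[0, 0, 0], [0, 0, 0]],
    [[0, 0, 0], [0, 0, 0]],
    [[0, 0, 0], [0, 0, 0]],
    [[0, 0, 0], [0, 0, 0]],
    [[0, 0, 0], [0, 0, 0]],
  ],
  claw=10,
  newtons=40,
)

```text
clock: 8.4
tool_pos: [0.4645, -0.2666, 0.081]
eef_rot: [0.001, 0.707, 0.707, 0.0]
wrist_force: [-0.7, -3.6, 6.4]
grip_width: 0.0291
```

Emit:
servo_tool(
  commands=[
    [[0, 0, -0.3], [0, 0, 0]],
    [[0, 0, -0.7], [0, 0, 0]],
    [[0, 0, -1], [0, 0, 0]],
    [[0, 0, 0], [0, 0, 0]],
    [[0, 0, 0], [0, 0, 0]],
  ],
)

```text
clock: 9.02
tool_pos: [0.4636, -0.2652, 0.1399]
eef_rot: [-0.001, 0.707, 0.707, -0.0]
wrist_force: [-1.2, 0.6, -5.3]
grip_width: 0.0291
```

Emit:
servo_tool(
  commands=[
    [[1, 0.5, 0], [0, 0, 0]],
    [[1, 0.5, 0], [0, 0, 0]],
    [[1, 0.5, 0], [0, 0, 0]],
    [[1, 0.5, 0], [0, 0, 0]],
    [[1, 0.5, 0], [0, 0, 0]],
  ],
)

```text
clock: 9.65
tool_pos: [0.5386, -0.1145, 0.139]
eef_rot: [-0.001, 0.707, 0.707, -0.001]
wrist_force: [0.4, 0.1, -5.7]
grip_width: 0.0288
```

Emit:
servo_tool(
  commands=[
    [[1, 0.5, 0], [0, 0, 0]],
    [[1, 0.5, 0], [0, 0, 0]],
    [[1, 0.5, 0], [0, 0, 0]],
    [[1, 0.5, 0], [0, 0, 0]],
    [[1, 0.5, 0], [0, 0, 0]],
  ],
)

```text
clock: 10.28
tool_pos: [0.6134, 0.0353, 0.1387]
eef_rot: [-0.001, 0.707, 0.707, -0.001]
wrist_force: [-0.3, 0.2, -5.0]
grip_width: 0.0295
```

Emit:
servo_tool(
  commands=[
    [[1, 0.5, 0], [0, 0, 0]],
    [[0.8, 0.5, 0], [0, 0, 0]],
    [[0, 0, 1], [0, 0, 0]],
    [[0, 0, 1], [0, 0, 0]],
    [[0, 0, 0], [0, 0, 0]],
  ],
)

```text
clock: 10.9
tool_pos: [0.6413, 0.088, 0.0769]
eef_rot: [-0.002, 0.707, 0.707, -0.003]
wrist_force: [-1.5, 0.1, -4.8]
grip_width: 0.0298
```

Emit:
servo_tool(
  commands=[
    [[0, 0, 0.8], [0, 0, 0]],
    [[0, 0, 0.5], [0, 0, 0]],
    [[0, 0, 0.15], [0, 0, 0]],
    [[0, 0, 0.1], [0, 0, 0]],
    [[0, 0, 0], [0, 0, 0]],
  ],
)

```text
clock: 11.52
tool_pos: [0.6438, 0.0881, 0.0383]
eef_rot: [0.0, 0.707, 0.707, 0.0]
wrist_force: [-11.5, -1.2, 33.5]
grip_width: 0.0291
```

Emit:
servo_tool(
  commands=[
    [[0, 0, -0.15], [0, 0, 0]],
    [[0, 0, -0.1], [0, 0, 0]],
    [[0, 0, 0], [0, 0, 0]],
    [[0, 0, 0], [0, 0, 0]],
    [[0, 0, 0], [0, 0, 0]],
  ],
)

```text
clock: 12.15
tool_pos: [0.6439, 0.0882, 0.0412]
eef_rot: [-0.0, 0.707, 0.707, -0.0]
wrist_force: [-0.1, -0.1, -4.6]
grip_width: 0.0291
```

Run:
```python
from h import *
go(.643,.089,.029)
print(get_obs()['wrist_force'])
a=grab_frame("wrist");b=grab_frame("scene")
s=cv2.resize(b[180:300,300:460],None,fx=4,fy=4)
cv2.imwrite("pics/w2.png",np.hstack([cv2.resize(a[200:,120:520],(400,280)), cv2.resize(s,(400,300))[:280]])[...,::-1])
```

```text
t 12.15 pos [0.6439 0.0882 0.0412] shift now [ 0.03 -0.03  0.41] shift after turn [ 0.03 -0.03  0.41] turn [-0.  0.  0.]
[-0.10324216 -0.14708763 -4.5839812 ]
```

View pics/w2.png

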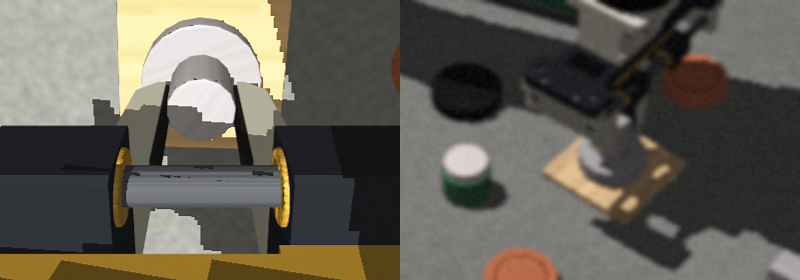

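The weight is over the board and the contact came early, so it probably slipped or tilted in the grip. I'll lower it to contact and release it.

Emit:
servo_tool(
  commands=[
    [[0, 0, 0.07], [0, 0, 0]],
    [[0, 0, 0], [0, 0, 0]],
    [[0, 0, 0], [0, 0, 0]],
    [[0, 0, 0], [0, 0, 0]],
    [[0, 0, 0], [0, 0, 0]],
  ],
)

```text
clock: 12.88
tool_pos: [0.6441, 0.0883, 0.0396]
eef_rot: [0.0, 0.707, 0.707, 0.0]
wrist_force: [-0.2, 1.5, -5.3]
grip_width: 0.0292
```

Emit:
servo_tool(
  commands=[
    [[0, 0, 0], [0, 0, 0]],
    [[0, 0, 0], [0, 0, 0]],
    [[0, 0, 0], [0, 0, 0]],
    [[0, 0, 0], [0, 0, 0]],
    [[0, 0, 0], [0, 0, 0]],
  ],
  claw=60,
)

```text
clock: 13.5
tool_pos: [0.6441, 0.0882, 0.0396]
eef_rot: [0.0, 0.707, 0.707, 0.0]
wrist_force: [-0.8, -0.2, 0.3]
grip_width: 0.0597
```

Emit:
servo_tool(
  commands=[
    [[0, 0, -1], [0, 0, 0]],
    [[0, 0, -1], [0, 0, 0]],
    [[0, 0, -1], [0, 0, 0]],
    [[0, -1, -1], [0, 0, 0]],
    [[0, -1, -1], [0, 0, 0]],
  ],
)

```text
clock: 14.12
tool_pos: [0.5832, 0.0881, 0.1903]
eef_rot: [0.0, 0.707, 0.707, -0.0]
wrist_force: [0.9, 0.3, 0.6]
grip_width: 0.0596
```

Run:
```python
from h import *
W=[(.03,.008),(.03,.024),(.015,.054)]
go(.483,.0815,.03)
a=grab_frame("wrist")
print([locate("wrist","weight",W,False),locate("wrist","pad",None,False),locate("wrist","board",None,False),locate("wrist","blank_a",None,False)])
cv2.imwrite("pics/w3.png",a[...,::-1])
```

```text
t 14.12 pos [0.5832 0.0881 0.1903] shift now [-0.22 -3.34  5.34] shift after turn [-0.22 -3.34  5.34] turn [-0.  0.  0.]
[[(array([0.6391, 0.0882]), 0.76)], [(array([0.4829, 0.0813]), 0.81), (array([0.6419, 0.0886]), 0.62)], [(array([0.6442, 0.0889]), 0.6)], [(array([ 0.6588, -0.0655]), 0.78), (array([ 0.6395, -0.2059]), 0.6), (array([0.6405, 0.2234]), 0.56)]]
```

View pics/w3.png

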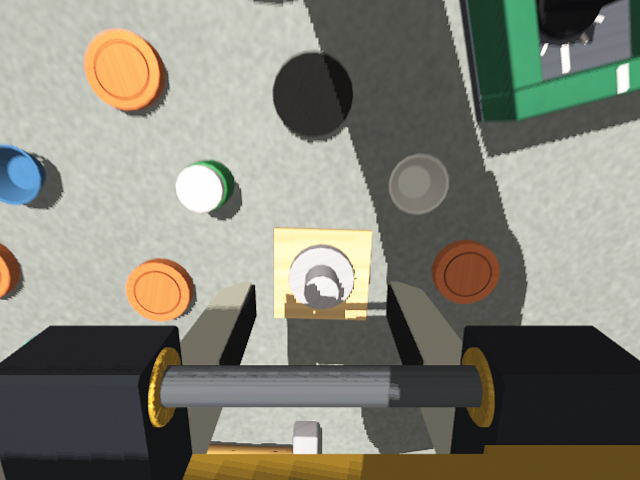

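The wrist view shows the weight upright on the board at (322,275). The pad is at (313,95).

Emit:
servo_tool(
  commands=[
    [[-0.22, -1, 0], [0, 0, 0]],
    [[0, -1, 0.5], [0, 0, 0]],
    [[0, -1, 0.5], [0, 0, 0]],
    [[0, -0.34, 1], [0, 0, 0]],
    [[0, 0, 1], [0, 0, 0]],
  ],
  claw=90,
)

```text
clock: 15.0
tool_pos: [0.4835, 0.0816, 0.098]
eef_rot: [-0.0, 0.707, 0.707, -0.0]
wrist_force: [0.2, -0.2, -0.2]
grip_width: 0.0901
```

Emit:
servo_tool(
  commands=[
    [[0, 0, 1], [0, 0, 0]],
    [[0, 0, 1], [0, 0, 0]],
    [[0, 0, 0.8], [0, 0, 0]],
    [[0, 0, 0.3], [0, 0, 0]],
    [[0, 0, 0], [0, 0, 0]],
  ],
)

```text
clock: 15.62
tool_pos: [0.4837, 0.0814, 0.0057]
eef_rot: [-0.0, 0.707, 0.707, -0.001]
wrist_force: [0.5, -0.3, 0.5]
grip_width: 0.0898
```

Emit:
servo_tool(
  commands=[
    [[0, 0, 0], [0, 0, 0]],
    [[0, 0, 0], [0, 0, 0]],
    [[0, 0, 0], [0, 0, 0]],
    [[0, 0, 0], [0, 0, 0]],
    [[0, 0, 0], [0, 0, 0]],
  ],
  claw=50,
  newtons=30,
)

```text
clock: 16.25
tool_pos: [0.4842, 0.0817, 0.0071]
eef_rot: [0.0, 0.707, 0.707, 0.0]
wrist_force: [-0.2, -0.6, 7.0]
grip_width: 0.0649
```

Emit:
servo_tool(
  commands=[
    [[0, 0, -0.5], [0, 0, 0]],
    [[0, 0, -1], [0, 0, 0]],
    [[0, 0, -1], [0, 0, 0]],
    [[-0.5, 0, -1], [0, 0, 0]],
    [[-1, 0, -0.5], [0, 0, 0]],
  ],
)

```text
clock: 16.88
tool_pos: [0.4843, 0.0371, 0.1289]
eef_rot: [0.001, 0.706, 0.708, 0.001]
wrist_force: [0.7, 0.3, -1.3]
grip_width: 0.0651
```

Emit:
servo_tool(
  commands=[
    [[-1, -0.1, 0], [0, 0, 0]],
    [[-1, -0.1, 0], [0, 0, 0]],
    [[-1, -0.2, 0], [0, 0, 0]],
    [[-1, -0.2, 0], [0, 0, 0]],
    [[-1, -0.2, 0], [0, 0, 0]],
  ],
)

```text
clock: 17.5
tool_pos: [0.4594, -0.1144, 0.1274]
eef_rot: [0.0, 0.707, 0.707, 0.0]
wrist_force: [0.3, -0.4, -0.8]
grip_width: 0.0649
```

Emit:
servo_tool(
  commands=[
    [[-1, -0.2, 0], [0, 0, 0]],
    [[-1, -0.2, 0], [0, 0, 0]],
    [[-1, -0.13, 0], [0, 0, 0]],
    [[-1, 0, 0], [0, 0, 0]],
    [[-0.7, 0, 0], [0, 0, 0]],
  ],
)

```text
clock: 18.12
tool_pos: [0.4435, -0.2558, 0.1275]
eef_rot: [0.0, 0.707, 0.707, -0.0]
wrist_force: [0.6, 0.1, -1.3]
grip_width: 0.0649
```

Run:
```python
from h import *
go(.444,-.2735,.068)
f=grab_frame("wrist");cv2.imwrite("pics/w4.png",f[...,::-1])
```

```text
t 18.12 pos [ 0.4435 -0.2558  0.1275] shift now [-0.59  0.02  1.98] shift after turn [-0.59  0.02  1.98] turn [ 0.  0. -0.]
```

View pics/w4.png

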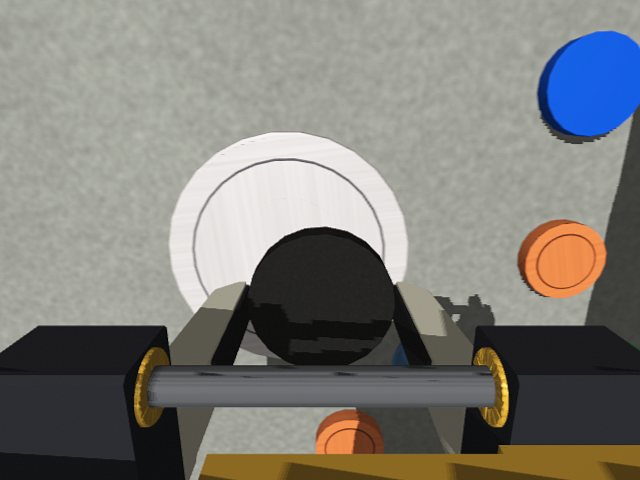

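The pad is held flat at (322,297), short of the plate centre at (288,245). I'll move over the centre and place it.

Emit:
servo_tool(
  commands=[
    [[-0.59, 0.02, 0], [0, 0, 0]],
    [[0, 0, 0.8], [0, 0, 0]],
    [[0, 0, 0.8], [0, 0, 0]],
    [[0, 0, 0.25], [0, 0, 0]],
    [[0, 0, 0.1], [0, 0, 0]],
  ],
)

```text
clock: 18.8
tool_pos: [0.4447, -0.272, 0.0681]
eef_rot: [-0.0, 0.707, 0.707, -0.0]
wrist_force: [0.6, -0.5, -1.2]
grip_width: 0.0655
```

Emit:
servo_tool(
  commands=[
    [[0, 0, 0], [0, 0, 0]],
    [[0, 0, 0], [0, 0, 0]],
    [[0, 0, 0], [0, 0, 0]],
    [[0, 0, 0], [0, 0, 0]],
    [[0, 0, 0], [0, 0, 0]],
  ],
)

```text
clock: 19.42
tool_pos: [0.4447, -0.2721, 0.0682]
eef_rot: [0.0, 0.707, 0.707, 0.0]
wrist_force: [0.2, -0.8, -2.1]
grip_width: 0.0648
```

Emit:
servo_tool(
  commands=[
    [[0, 0, 0.03], [0, 0, 0]],
    [[0, 0, 0], [0, 0, 0]],
    [[0, 0, 0], [0, 0, 0]],
    [[0, 0, 0], [0, 0, 0]],
    [[0, 0, 0], [0, 0, 0]],
  ],
  claw=90,
)

```text
clock: 20.05
tool_pos: [0.4447, -0.2721, 0.0671]
eef_rot: [0.0, 0.707, 0.707, 0.0]
wrist_force: [1.4, -1.2, 0.5]
grip_width: 0.09
```

Emit:
servo_tool(
  commands=[
    [[0, 0, -0.5], [0, 0, 0]],
    [[0, 0, -1], [0, 0, 0]],
    [[0, 0, -1], [0, 0, 0]],
    [[1, 0, 0], [0, 0, 0]],
    [[1, 0, 0], [0, 0, 0]],
  ],
)

```text
clock: 20.68
tool_pos: [0.4448, -0.2118, 0.1436]
eef_rot: [0.001, 0.707, 0.707, 0.0]
wrist_force: [0.1, -0.0, 0.1]
grip_width: 0.09
```

Emit:
servo_tool(
  commands=[
    [[1, 0, 0], [0, 0, 0]],
    [[1, 0, 0], [0, 0, 0]],
    [[0, 0, 0], [0, 0, 0]],
    [[0, 0, 0], [0, 0, 0]],
    [[0, 0, 0], [0, 0, 0]],
  ],
)

```text
clock: 21.3
tool_pos: [0.4446, -0.1532, 0.1424]
eef_rot: [0.0, 0.708, 0.707, 0.0]
wrist_force: [-0.5, -0.7, -0.2]
grip_width: 0.0899
```

Run:
```python
from h import *
f=grab_frame("wrist");cv2.imwrite("pics/w5.png",f[...,::-1])
print(locate("wrist","turntable",None,False),locate("wrist","pad",D(.06,.033),False),locate("wrist","blank_a",None,False))
c=get_calibration("top");grab_frame("top");print(locate("top","pad",D(.06,.033),False),locate("top","blank_a",None,False))
go(.465,-.071,.005)
```

```text
[(array([ 0.4418, -0.2753]), 0.76)] [(array([ 0.3461, -0.0887]), 0.85), (array([0.3615, 0.001 ]), 0.69), (array([ 0.4431, -0.2718]), 0.59)] [(array([ 0.6396, -0.2305]), 0.8), (array([ 0.4638, -0.072 ]), 0.74), (array([ 0.6456, -0.0667]), 0.65)]
[(array([0.3601, 0.0422]), 0.69), (array([ 0.3423, -0.0699]), 0.65), (array([ 0.4598, -0.0584]), 0.33)] [(array([ 0.6372, -0.2307]), 0.9), (array([ 0.6564, -0.0655]), 0.79), (array([ 0.7578, -0.0518]), 0.76), (array([ 0.7354, -0.1856]), 0.66), (array([0.6386, 0.2221]), 0.55)]
t 21.65 pos [ 0.4446 -0.1524  0.1421] shift now [2.71 0.68 4.57] shift after turn [2.71 0.68 4.57] turn [-0. -0. -0.]
```

View pics/w5.png

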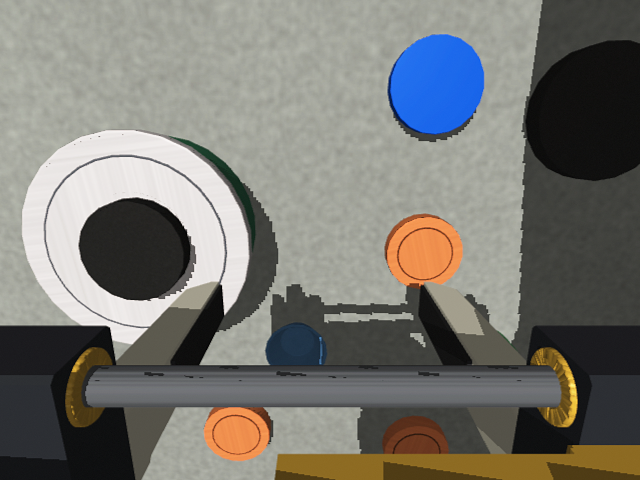

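The pad sits on the plate at (135,249), with the plate centre at about (135,237). I'll measure the engraved ring for a closer check.

```bash
cat >> h.py <<'E'
def ringfit(c,g,r,z,x0,y0,edge=None,span=.012,step=.0005):
    "best centre of a dark line (edge None) or of an edge dark-inside (edge=1) of radius r at height z"
    g=cv2.GaussianBlur(g,(3,3),0).astype(np.float32);best=[]
    def s(x,y,r):
        P=proj(c,cyl(x,y,[(r,z)]).astype(float)).astype(np.float32);return cv2.remap(g,P[None,:,0],P[None,:,1],cv2.INTER_LINEAR)[0]
    R=np.arange(-span,span,step)
    for dx in R:
        for dy in R:
            x,y=x0+dx,y0+dy
            k=np.clip((s(x,y,r+.003)+(s(x,y,r-.003) if edge is None else 0)-(2 if edge is None else 1)*s(x,y,r if edge is None else r-.003)),-20,20).mean() if edge is None else np.clip(edge*(s(x,y,r+.002)-s(x,y,r-.002)),-60,60).mean()
            best.append((k,x,y))
    return np.round(max(best),4)
E
python3 - <<'E'
from h import *
c=get_calibration("wrist");g=cv2.imread("pics/w5.png",0)
print(ringfit(c,g,.06,.06,.444,-.274))
print(ringfit(c,g,.033,.074,.444,-.273,edge=1))
E
```

```text
[17.389   0.4435 -0.274 ]
[59.6134  0.4415 -0.268 ]
```

Ring fit puts the plate at (0.4435,-0.274), so the pad is within about 3 mm of it. Next is the first blank.

Emit:
servo_tool(
  commands=[
    [[1, 0.3, 0], [0, 0, 0]],
    [[1, 0.37, 0], [0, 0, 0]],
    [[0.7, 0, 0.5], [0, 0, 0]],
    [[0, 0, 1], [0, 0, 0]],
    [[0, 0, 1], [0, 0, 0]],
  ],
)

```text
clock: 22.28
tool_pos: [0.4651, -0.0707, 0.0666]
eef_rot: [0.0, 0.707, 0.708, 0.0]
wrist_force: [0.7, 0.0, -0.3]
grip_width: 0.0898
```

Emit:
servo_tool(
  commands=[
    [[0, 0, 1], [0, 0, 0]],
    [[0, 0, 0.7], [0, 0, 0]],
    [[0, 0, 0.35], [0, 0, 0]],
    [[0, 0, 0], [0, 0, 0]],
    [[0, 0, 0], [0, 0, 0]],
  ],
)

```text
clock: 22.9
tool_pos: [0.465, -0.0712, 0.0062]
eef_rot: [0.0, 0.707, 0.707, 0.0]
wrist_force: [0.9, 0.5, 0.4]
grip_width: 0.09
```

Emit:
servo_tool(
  commands=[
    [[0, 0, 0], [0, 0, 0]],
    [[0, 0, 0], [0, 0, 0]],
    [[0, 0, 0], [0, 0, 0]],
    [[0, 0, 0], [0, 0, 0]],
    [[0, 0, 0], [0, 0, 0]],
  ],
  claw=45,
  newtons=50,
)

```text
clock: 23.52
tool_pos: [0.4648, -0.0711, 0.0058]
eef_rot: [0.0, 0.707, 0.707, 0.0]
wrist_force: [0.6, 0.0, 5.6]
grip_width: 0.0584
```

Emit:
servo_tool(
  commands=[
    [[0, 0, -0.5], [0, 0, 0]],
    [[0, 0, -1], [0, 0, 0]],
    [[0, 0, -1], [0, 0, 0]],
    [[0, 0, -1], [0, 0, 0]],
    [[0, 0, -1], [0, 0, 0]],
  ],
)

```text
clock: 24.15
tool_pos: [0.4641, -0.0711, 0.1423]
eef_rot: [-0.0, 0.707, 0.707, -0.0]
wrist_force: [0.1, -0.4, -3.0]
grip_width: 0.0583
```

Emit:
servo_tool(
  commands=[
    [[-1, -0.2, 0], [0, 0, 0]],
    [[-1, -0.2, 0], [0, 0, 0]],
    [[-1, -0.2, 0], [0, 0, 0]],
    [[-1, -0.1, 0], [0, 0, 0]],
    [[-1, 0, 0], [0, 0, 0]],
  ],
)

```text
clock: 24.78
tool_pos: [0.4428, -0.2219, 0.1413]
eef_rot: [-0.0, 0.707, 0.707, -0.0]
wrist_force: [1.0, -0.1, -3.1]
grip_width: 0.0586
```

Emit:
servo_tool(
  commands=[
    [[-1, 0, 0], [0, 0, 0]],
    [[-0.75, 0, 0], [0, 0, 0]],
    [[0, 0, 0.8], [0, 0, 0]],
    [[0, 0, 0.8], [0, 0, 0]],
    [[0, 0, 0.2], [0, 0, 0]],
  ],
)

```text
clock: 25.4
tool_pos: [0.4427, -0.2732, 0.0861]
eef_rot: [-0.001, 0.707, 0.707, -0.0]
wrist_force: [-0.7, 1.0, -1.6]
grip_width: 0.0588
```

Emit:
servo_tool(
  commands=[
    [[0, 0, 0.1], [0, 0, 0]],
    [[0, 0, 0.1], [0, 0, 0]],
    [[0, 0, 0], [0, 0, 0]],
    [[0, 0, 0], [0, 0, 0]],
    [[0, 0, 0], [0, 0, 0]],
  ],
)

```text
clock: 26.02
tool_pos: [0.4439, -0.2737, 0.0809]
eef_rot: [0.0, 0.707, 0.707, 0.0]
wrist_force: [0.4, 0.5, -2.2]
grip_width: 0.0586
```

Emit:
servo_tool(
  commands=[
    [[0, 0, 0], [0, 0, 0]],
    [[0, 0, 0], [0, 0, 0]],
    [[0, 0, 0], [0, 0, 0]],
    [[0, 0, 0], [0, 0, 0]],
    [[0, 0, 0], [0, 0, 0]],
  ],
  claw=90,
)

```text
clock: 26.65
tool_pos: [0.4438, -0.2736, 0.0807]
eef_rot: [0.0, 0.707, 0.707, 0.0]
wrist_force: [-0.1, -0.1, -0.4]
grip_width: 0.0896
```

Emit:
servo_tool(
  commands=[
    [[0, 0, -0.5], [0, 0, 0]],
    [[0, 0, -1], [0, 0, 0]],
    [[0, 0, -1], [0, 0, 0]],
    [[0.5, 1, 0], [0, 0, 0]],
    [[0.5, 1, 0], [0, 0, 0]],
  ],
)

```text
clock: 27.28
tool_pos: [0.5046, -0.2437, 0.1575]
eef_rot: [0.001, 0.707, 0.707, 0.0]
wrist_force: [0.3, 0.1, 0.8]
grip_width: 0.0898
```

Emit:
servo_tool(
  commands=[
    [[0.44, 1, 0], [0, 0, 0]],
    [[0, 1, 0], [0, 0, 0]],
    [[0, 0, 0], [0, 0, 0]],
    [[0, 0, 0], [0, 0, 0]],
    [[0, 0, 0], [0, 0, 0]],
  ],
)

```text
clock: 27.9
tool_pos: [0.5627, -0.2308, 0.156]
eef_rot: [-0.0, 0.707, 0.707, -0.0]
wrist_force: [-0.7, -0.1, 0.5]
grip_width: 0.0897
```

Run:
```python
from h import *
f=grab_frame("wrist");cv2.imwrite("pics/w6.png",f[...,::-1])
print(locate("wrist","turntable",None,False),locate("wrist","blank_a",None,False),[d['rect'] for d in recognise("wrist","blank_a")])
grab_frame("top");print(locate("top","blank_a",D(.074),False),locate("top","blank_a",None,False))
go(.638,-.2305,.005)
```

```text
[(array([ 0.4633, -0.2753]), 0.72)] [(array([ 0.4333, -0.2869]), 0.84), (array([ 0.6507, -0.0616]), 0.79), (array([ 0.7544, -0.1835]), 0.78), (array([ 0.6372, -0.2308]), 0.6)] [[285.0, 276.3, 356.1, 340.9], [336.6, 408.0, 404.1, 434.1], [185.0, 0.0, 297.0, 106.2], [481.1, 291.3, 542.3, 358.0]]
[(array([ 0.7133, -0.1734]), 0.97), (array([ 0.7354, -0.0482]), 0.96), (array([0.6229, 0.2088]), 0.93), (array([ 0.6404, -0.0616]), 0.85), (array([ 0.4424, -0.2755]), 0.58), (array([ 0.6405, -0.2227]), 0.49)] [(array([ 0.7351, -0.1849]), 0.97), (array([ 0.7586, -0.0514]), 0.96), (array([0.6387, 0.2226]), 0.93), (array([ 0.6573, -0.0657]), 0.85), (array([ 0.4462, -0.2937]), 0.58), (array([ 0.6574, -0.2374]), 0.49)]
t 28.25 pos [ 0.5636 -0.2304  0.1557] shift now [-0.    2.48  5.02] shift after turn [-0.    2.48  5.02] turn [0. 0. 0.]
```

View pics/w6.png

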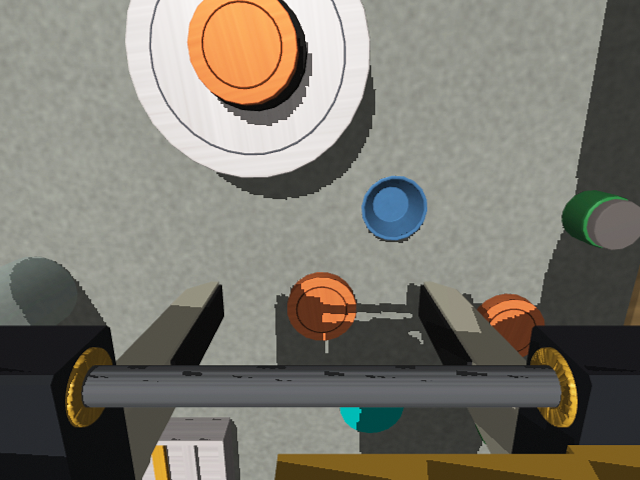

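The first blank lies on the pad, centred within about 2 mm. The next blank is at (322,305) and matches its earlier estimate.

Emit:
servo_tool(
  commands=[
    [[0, 1, 0], [0, 0, 0]],
    [[0, 1, 0.5], [0, 0, 0]],
    [[0, 0.48, 1], [0, 0, 0]],
    [[0, 0, 1], [0, 0, 0]],
    [[0, 0, 1], [0, 0, 0]],
  ],
)

```text
clock: 28.88
tool_pos: [0.6383, -0.2302, 0.0495]
eef_rot: [0.0, 0.707, 0.707, 0.0]
wrist_force: [-0.3, -0.1, 1.0]
grip_width: 0.0902
```

Emit:
servo_tool(
  commands=[
    [[0, 0, 0.9], [0, 0, 0]],
    [[0, 0, 0.4], [0, 0, 0]],
    [[0, 0, 0.2], [0, 0, 0]],
    [[0, 0, 0], [0, 0, 0]],
    [[0, 0, 0], [0, 0, 0]],
  ],
)

```text
clock: 29.5
tool_pos: [0.6387, -0.2305, 0.0066]
eef_rot: [0.001, 0.707, 0.707, 0.0]
wrist_force: [0.6, -0.3, -0.2]
grip_width: 0.0902
```

Emit:
servo_tool(
  commands=[
    [[0, 0, 0], [0, 0, 0]],
    [[0, 0, 0], [0, 0, 0]],
    [[0, 0, 0], [0, 0, 0]],
    [[0, 0, 0], [0, 0, 0]],
    [[0, 0, 0], [0, 0, 0]],
  ],
  claw=45,
)

```text
clock: 30.12
tool_pos: [0.6382, -0.2304, 0.0058]
eef_rot: [0.0, 0.707, 0.707, 0.0]
wrist_force: [-0.2, -0.1, 2.3]
grip_width: 0.059
```

Emit:
servo_tool(
  commands=[
    [[0, 0, -0.5], [0, 0, 0]],
    [[0, 0, -1], [0, 0, 0]],
    [[0, 0, -1], [0, 0, 0]],
    [[0, 0, -1], [0, 0, 0]],
    [[0, 0, -1], [0, 0, 0]],
  ],
)

```text
clock: 30.75
tool_pos: [0.6377, -0.2302, 0.1421]
eef_rot: [-0.0, 0.707, 0.707, -0.0]
wrist_force: [-0.7, -1.0, -4.1]
grip_width: 0.0588
```

Emit:
servo_tool(
  commands=[
    [[-0.3, -1, 0], [0, 0, 0]],
    [[-0.3, -1, 0], [0, 0, 0]],
    [[-0.3, -1, 0], [0, 0, 0]],
    [[-0.3, -1, 0], [0, 0, 0]],
    [[-0.26, -1, 0], [0, 0, 0]],
  ],
)

```text
clock: 31.38
tool_pos: [0.4869, -0.2744, 0.1413]
eef_rot: [0.0, 0.707, 0.707, -0.0]
wrist_force: [0.2, -0.5, -5.2]
grip_width: 0.0589
```

Emit:
servo_tool(
  commands=[
    [[0, -1, 0], [0, 0, 0]],
    [[0, -0.46, 0], [0, 0, 0]],
    [[0, 0, 0.7], [0, 0, 0]],
    [[0, 0, 0.5], [0, 0, 0]],
    [[0, 0, 0.2], [0, 0, 0]],
  ],
)

```text
clock: 32.0
tool_pos: [0.4446, -0.2739, 0.0978]
eef_rot: [-0.001, 0.707, 0.707, -0.0]
wrist_force: [0.2, 0.5, -4.2]
grip_width: 0.0586
```

Emit:
servo_tool(
  commands=[
    [[0, 0, 0.12], [0, 0, 0]],
    [[0, 0, 0.04], [0, 0, 0]],
    [[0, 0, 0], [0, 0, 0]],
    [[0, 0, 0], [0, 0, 0]],
    [[0, 0, 0], [0, 0, 0]],
  ],
)

```text
clock: 32.62
tool_pos: [0.4445, -0.2743, 0.0941]
eef_rot: [0.0, 0.707, 0.707, 0.0]
wrist_force: [0.3, -0.7, -4.6]
grip_width: 0.0588
```

Emit:
servo_tool(
  commands=[
    [[0, 0, 0.02], [0, 0, 0]],
    [[0, 0, 0], [0, 0, 0]],
    [[0, 0, 0], [0, 0, 0]],
    [[0, 0, 0], [0, 0, 0]],
    [[0, 0, 0], [0, 0, 0]],
  ],
  claw=90,
)

```text
clock: 33.25
tool_pos: [0.4444, -0.2742, 0.0933]
eef_rot: [0.0, 0.707, 0.707, 0.0]
wrist_force: [0.5, -0.1, 0.3]
grip_width: 0.0895
```

Emit:
servo_tool(
  commands=[
    [[0, 0, -0.5], [0, 0, 0]],
    [[0, 0, -1], [0, 0, 0]],
    [[0, 0, -0.7], [0, 0, 0]],
    [[1, 1, 0], [0, 0, 0]],
    [[1, 1, 0], [0, 0, 0]],
  ],
)

```text
clock: 33.88
tool_pos: [0.5051, -0.2141, 0.1609]
eef_rot: [0.001, 0.708, 0.707, 0.0]
wrist_force: [-0.3, -0.4, -0.1]
grip_width: 0.09
```

Emit:
servo_tool(
  commands=[
    [[1, 1, 0], [0, 0, 0]],
    [[1, 1, 0], [0, 0, 0]],
    [[1, 0.5, 0], [0, 0, 0]],
    [[1, 0, 0], [0, 0, 0]],
    [[0.98, 0, 0], [0, 0, 0]],
  ],
)

```text
clock: 34.5
tool_pos: [0.5794, -0.0637, 0.1602]
eef_rot: [0.0, 0.707, 0.707, 0.0]
wrist_force: [0.1, 0.4, 0.7]
grip_width: 0.0899
```

Run:
```python
from h import *
f=grab_frame("wrist");cv2.imwrite("pics/w7.png",f[...,::-1])
print(locate("wrist","blank_a",None,False))
grab_frame("top");print(locate("top","blank_a",D(.088),False),locate("top","blank_a",None,False))
go(.6585,-.065,.005)
```

```text
[(array([0.6395, 0.2091]), 0.95), (array([ 0.7658, -0.1802]), 0.81), (array([ 0.6572, -0.0604]), 0.73), (array([ 0.4381, -0.2899]), 0.62), (array([ 0.7759, -0.0452]), 0.6)]
[(array([0.6194, 0.2066]), 0.83), (array([ 0.7138, -0.1928]), 0.57), (array([ 0.4432, -0.2766]), 0.56)] [(array([0.6381, 0.223 ]), 0.83), (array([ 0.74  , -0.2081]), 0.57), (array([ 0.4479, -0.2986]), 0.56)]
t 34.75 pos [ 0.5793 -0.0654  0.16  ] shift now [0.02 2.64 5.17] shift after turn [0.01 2.64 5.17] turn [0. 0. 0.]
```

Emit:
servo_tool(
  commands=[
    [[0.05, 1, 0], [0, 0, 0]],
    [[0, 1, 0.5], [0, 0, 0]],
    [[0, 0.62, 1], [0, 0, 0]],
    [[0, 0, 1], [0, 0, 0]],
    [[0, 0, 1], [0, 0, 0]],
  ],
)

```text
clock: 35.38
tool_pos: [0.658, -0.0651, 0.0535]
eef_rot: [0.0, 0.708, 0.707, -0.0]
wrist_force: [0.4, -0.1, -0.6]
grip_width: 0.0901
```

Emit:
servo_tool(
  commands=[
    [[0, 0, 0.9], [0, 0, 0]],
    [[0, 0, 0.5], [0, 0, 0]],
    [[0, 0, 0.25], [0, 0, 0]],
    [[0, 0, 0], [0, 0, 0]],
    [[0, 0, 0], [0, 0, 0]],
  ],
)

```text
clock: 36.0
tool_pos: [0.6584, -0.0634, 0.0057]
eef_rot: [0.001, 0.707, 0.707, 0.0]
wrist_force: [-0.0, 0.1, -1.2]
grip_width: 0.0899
```

Emit:
servo_tool(
  commands=[
    [[0, 0, 0], [0, 0, 0]],
    [[0, 0, 0], [0, 0, 0]],
    [[0, 0, 0], [0, 0, 0]],
    [[0, 0, 0], [0, 0, 0]],
    [[0, 0, 0], [0, 0, 0]],
  ],
  claw=45,
)

```text
clock: 36.62
tool_pos: [0.658, -0.0637, 0.005]
eef_rot: [0.0, 0.707, 0.707, -0.0]
wrist_force: [0.3, -2.1, 3.0]
grip_width: 0.0584
```

Emit:
servo_tool(
  commands=[
    [[0, 0, -0.5], [0, 0, 0]],
    [[0, 0, -1], [0, 0, 0]],
    [[0, 0, -1], [0, 0, 0]],
    [[0, 0, -1], [0, 0, 0]],
    [[0, 0, -1], [0, 0, 0]],
  ],
)

```text
clock: 37.25
tool_pos: [0.6574, -0.0628, 0.1412]
eef_rot: [-0.0, 0.707, 0.707, -0.0]
wrist_force: [-0.3, -1.1, -3.9]
grip_width: 0.0589
```

Emit:
servo_tool(
  commands=[
    [[-1, -1, 0], [0, 0, 0]],
    [[-1, -1, 0], [0, 0, 0]],
    [[-1, -1, 0], [0, 0, 0]],
    [[-1, -1, 0], [0, 0, 0]],
    [[-1, -1, 0], [0, 0, 0]],
  ],
)

```text
clock: 37.88
tool_pos: [0.5068, -0.2138, 0.1403]
eef_rot: [-0.0, 0.707, 0.707, 0.0]
wrist_force: [-0.5, -0.9, -3.3]
grip_width: 0.059
```

Emit:
servo_tool(
  commands=[
    [[-1, -1, 0], [0, 0, 0]],
    [[-1, -1, 0], [0, 0, 0]],
    [[-0.02, -0.11, 0.3], [0, 0, 0]],
    [[0, 0, 0.5], [0, 0, 0]],
    [[0, 0, 0.15], [0, 0, 0]],
  ],
)

```text
clock: 38.5
tool_pos: [0.4452, -0.2726, 0.1101]
eef_rot: [-0.001, 0.706, 0.708, 0.0]
wrist_force: [0.1, -0.1, -2.9]
grip_width: 0.0588
```

Emit:
servo_tool(
  commands=[
    [[0, 0, 0.1], [0, 0, 0]],
    [[0, 0, 0.03], [0, 0, 0]],
    [[0, 0, 0], [0, 0, 0]],
    [[0, 0, 0], [0, 0, 0]],
    [[0, 0, 0], [0, 0, 0]],
  ],
)

```text
clock: 39.12
tool_pos: [0.4448, -0.274, 0.1075]
eef_rot: [0.0, 0.707, 0.707, 0.0]
wrist_force: [0.6, -0.7, -3.6]
grip_width: 0.0593
```

Emit:
servo_tool(
  commands=[
    [[0, 0, 0.02], [0, 0, 0]],
    [[0, 0, 0], [0, 0, 0]],
    [[0, 0, 0], [0, 0, 0]],
    [[0, 0, 0], [0, 0, 0]],
    [[0, 0, 0], [0, 0, 0]],
  ],
  claw=90,
)

```text
clock: 39.75
tool_pos: [0.4447, -0.2739, 0.1068]
eef_rot: [0.0, 0.707, 0.707, 0.0]
wrist_force: [-0.1, 0.9, 0.3]
grip_width: 0.0899
```

Emit:
servo_tool(
  commands=[
    [[0, 0, -0.5], [0, 0, 0]],
    [[0, 0, -1], [0, 0, 0]],
    [[0, 0, -0.7], [0, 0, 0]],
    [[1, 0.4, 0], [0, 0, 0]],
    [[1, 0.4, 0], [0, 0, 0]],
  ],
)

```text
clock: 40.38
tool_pos: [0.4691, -0.2137, 0.1742]
eef_rot: [0.001, 0.707, 0.707, 0.0]
wrist_force: [-0.3, 0.2, 1.3]
grip_width: 0.0898
```

Emit:
servo_tool(
  commands=[
    [[1, 0.4, 0], [0, 0, 0]],
    [[1, 0.4, 0], [0, 0, 0]],
    [[1, 0.4, 0], [0, 0, 0]],
    [[1, 0.4, 0], [0, 0, 0]],
    [[1, 0.4, 0], [0, 0, 0]],
  ],
)

```text
clock: 41.0
tool_pos: [0.529, -0.0629, 0.1738]
eef_rot: [0.0, 0.707, 0.707, 0.0]
wrist_force: [0.2, 0.5, -0.4]
grip_width: 0.0902
```

Emit:
servo_tool(
  commands=[
    [[1, 0.4, 0], [0, 0, 0]],
    [[1, 0.4, 0], [0, 0, 0]],
    [[1, 0.4, 0], [0, 0, 0]],
    [[1, 0, 0], [0, 0, 0]],
    [[1, 0, 0], [0, 0, 0]],
  ],
)

```text
clock: 41.62
tool_pos: [0.5647, 0.0871, 0.1738]
eef_rot: [0.0, 0.707, 0.707, 0.0]
wrist_force: [-0.1, -0.3, -0.6]
grip_width: 0.0903
```

Emit:
servo_tool(
  commands=[
    [[1, 0, 0], [0, 0, 0]],
    [[1, 0, 0], [0, 0, 0]],
    [[1, 0, 0], [0, 0, 0]],
    [[1, 0, 0], [0, 0, 0]],
    [[0.6, 0, 0], [0, 0, 0]],
  ],
)

```text
clock: 42.25
tool_pos: [0.5644, 0.2258, 0.1737]
eef_rot: [-0.0, 0.706, 0.708, 0.001]
wrist_force: [0.4, -0.2, -0.2]
grip_width: 0.0898
```

Run:
```python
from h import *
f=grab_frame("wrist");cv2.imwrite("pics/w8.png",f[...,::-1])
print(locate("wrist","blank_a",None,False))
f=grab_frame("top");cv2.imwrite("pics/t8.png",f[...,::-1]);print(locate("top","blank_a",D(.102),False),locate("top","blank_a",None,False))
go(.6395,.2235,.005)
```

```text
[(array([0.6388, 0.226 ]), 0.95), (array([ 0.5598, -0.0161]), 0.39)]
[(array([ 0.7268, -0.0477]), 0.88), (array([ 0.4442, -0.2754]), 0.83), (array([ 0.7057, -0.1686]), 0.65), (array([0.6376, 0.2111]), 0.63)] [(array([ 0.7587, -0.0522]), 0.88), (array([ 0.4498, -0.3011]), 0.83), (array([ 0.7357, -0.1844]), 0.65), (array([0.6612, 0.2308]), 0.63)]
t 42.5 pos [0.5646 0.2227 0.1729] shift now [0.03 2.5  5.6 ] shift after turn [0.03 2.5  5.6 ] turn [ 0.  0. -0.]
```

View pics/w8.png

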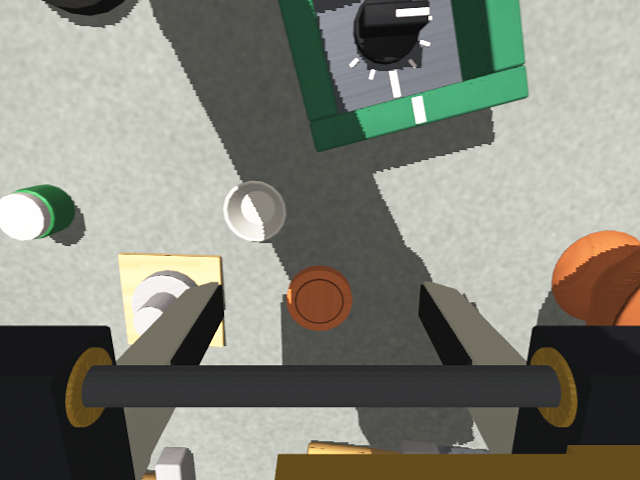

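The fourth blank is at (320,300). The box's long mark points about along world +x, and the knob's pointer points right.

Emit:
servo_tool(
  commands=[
    [[0.03, 1, 0], [0, 0, 0]],
    [[0, 1, 0.6], [0, 0, 0]],
    [[0, 0.5, 1], [0, 0, 0]],
    [[0, 0, 1], [0, 0, 0]],
    [[0, 0, 1], [0, 0, 0]],
  ],
)

```text
clock: 43.12
tool_pos: [0.6399, 0.2229, 0.0638]
eef_rot: [0.0, 0.708, 0.706, -0.0]
wrist_force: [-0.7, 0.2, -0.4]
grip_width: 0.0898
```

Emit:
servo_tool(
  commands=[
    [[0, 0, 1], [0, 0, 0]],
    [[0, 0, 0.7], [0, 0, 0]],
    [[0, 0, 0.28], [0, 0, 0]],
    [[0, 0, 0], [0, 0, 0]],
    [[0, 0, 0], [0, 0, 0]],
  ],
)

```text
clock: 43.75
tool_pos: [0.6401, 0.2252, 0.0064]
eef_rot: [0.0, 0.707, 0.707, 0.001]
wrist_force: [0.5, 0.4, 0.3]
grip_width: 0.09
```

Emit:
servo_tool(
  commands=[
    [[0, 0, 0], [0, 0, 0]],
    [[0, 0, 0], [0, 0, 0]],
    [[0, 0, 0], [0, 0, 0]],
    [[0, 0, 0], [0, 0, 0]],
    [[0, 0, 0], [0, 0, 0]],
  ],
  claw=45,
)

```text
clock: 44.38
tool_pos: [0.6395, 0.2248, 0.0055]
eef_rot: [0.0, 0.707, 0.707, -0.0]
wrist_force: [-0.4, -1.3, 2.5]
grip_width: 0.0588
```

Emit:
servo_tool(
  commands=[
    [[0, 0, -0.5], [0, 0, 0]],
    [[0, 0, -1], [0, 0, 0]],
    [[0, 0, -1], [0, 0, 0]],
    [[0, 0, -1], [0, 0, 0]],
    [[0, 0, -1], [0, 0, 0]],
  ],
)

```text
clock: 45.0
tool_pos: [0.6391, 0.2252, 0.1418]
eef_rot: [-0.0, 0.707, 0.707, -0.0]
wrist_force: [0.2, 0.4, -3.4]
grip_width: 0.0589
```

Emit:
servo_tool(
  commands=[
    [[-1, 0, -0.4], [0, 0, 0]],
    [[-1, -0.5, 0], [0, 0, 0]],
    [[-1, -0.5, 0], [0, 0, 0]],
    [[-1, -0.5, 0], [0, 0, 0]],
    [[-1, -0.5, 0], [0, 0, 0]],
  ],
)

```text
clock: 45.62
tool_pos: [0.5788, 0.0742, 0.1529]
eef_rot: [0.0, 0.707, 0.707, 0.0]
wrist_force: [0.6, -0.1, -4.0]
grip_width: 0.059
```

Emit:
servo_tool(
  commands=[
    [[-1, -0.5, 0], [0, 0, 0]],
    [[-1, -0.5, 0], [0, 0, 0]],
    [[-1, -0.5, 0], [0, 0, 0]],
    [[-1, -0.5, 0], [0, 0, 0]],
    [[-1, -0.5, 0], [0, 0, 0]],
  ],
)

```text
clock: 46.25
tool_pos: [0.504, -0.0758, 0.153]
eef_rot: [0.0, 0.707, 0.707, 0.0]
wrist_force: [0.1, 0.2, -3.8]
grip_width: 0.0589
```

Emit:
servo_tool(
  commands=[
    [[-1, -0.5, 0], [0, 0, 0]],
    [[-1, -0.5, 0], [0, 0, 0]],
    [[-1, -0.5, 0], [0, 0, 0]],
    [[-1, -0.5, 0], [0, 0, 0]],
    [[-1, 0, 0], [0, 0, 0]],
  ],
)

```text
clock: 46.88
tool_pos: [0.4432, -0.2258, 0.153]
eef_rot: [-0.0, 0.707, 0.707, -0.0]
wrist_force: [1.0, 0.1, -4.1]
grip_width: 0.0589
```

Emit:
servo_tool(
  commands=[
    [[-1, 0, 0], [0, 0, 0]],
    [[-0.64, 0, 0], [0, 0, 0]],
    [[0, 0, 0.4], [0, 0, 0]],
    [[0, 0, 0.3], [0, 0, 0]],
    [[0, 0, 0], [0, 0, 0]],
  ],
)

```text
clock: 47.5
tool_pos: [0.4442, -0.2726, 0.1303]
eef_rot: [-0.001, 0.706, 0.708, -0.0]
wrist_force: [-0.2, -0.5, -3.5]
grip_width: 0.0588
```

Emit:
servo_tool(
  commands=[
    [[0, 0, 0.15], [0, 0, 0]],
    [[0, 0, 0.08], [0, 0, 0]],
    [[0, 0, 0], [0, 0, 0]],
    [[0, 0, 0], [0, 0, 0]],
    [[0, 0, 0], [0, 0, 0]],
  ],
)

```text
clock: 48.12
tool_pos: [0.4447, -0.2743, 0.1246]
eef_rot: [0.0, 0.707, 0.707, 0.0]
wrist_force: [-0.0, 0.4, -3.6]
grip_width: 0.059
```

Emit:
servo_tool(
  commands=[
    [[0, 0, 0.06], [0, 0, 0]],
    [[0, 0, 0.03], [0, 0, 0]],
    [[0, 0, 0], [0, 0, 0]],
    [[0, 0, 0], [0, 0, 0]],
    [[0, 0, 0], [0, 0, 0]],
  ],
)

```text
clock: 48.75
tool_pos: [0.4447, -0.2742, 0.1218]
eef_rot: [0.0, 0.707, 0.707, 0.0]
wrist_force: [-0.4, -0.4, -4.1]
grip_width: 0.0588
```

Emit:
servo_tool(
  commands=[
    [[0, 0, 0], [0, 0, 0]],
    [[0, 0, 0], [0, 0, 0]],
    [[0, 0, 0], [0, 0, 0]],
    [[0, 0, 0], [0, 0, 0]],
    [[0, 0, 0], [0, 0, 0]],
  ],
  claw=90,
)

```text
clock: 49.38
tool_pos: [0.4447, -0.2742, 0.1218]
eef_rot: [0.0, 0.707, 0.707, 0.0]
wrist_force: [-0.0, 0.1, -0.5]
grip_width: 0.0901
```

Emit:
servo_tool(
  commands=[
    [[0, 0, -0.5], [0, 0, 0]],
    [[0, 0, -1], [0, 0, 0]],
    [[0, 0, -0.7], [0, 0, 0]],
    [[1, 0.45, 0], [0, 0, 0]],
    [[1, 0.45, 0], [0, 0, 0]],
  ],
)

```text
clock: 50.0
tool_pos: [0.4721, -0.214, 0.1892]
eef_rot: [0.001, 0.707, 0.707, 0.0]
wrist_force: [0.3, -0.7, 0.4]
grip_width: 0.0899
```

Emit:
servo_tool(
  commands=[
    [[1, 0.45, 0], [0, 0, 0]],
    [[1, 0.45, 0], [0, 0, 0]],
    [[1, 0.45, 0], [0, 0, 0]],
    [[1, 0.45, 0], [0, 0, 0]],
    [[1, 0.45, 0], [0, 0, 0]],
  ],
)

```text
clock: 50.62
tool_pos: [0.5396, -0.0632, 0.1889]
eef_rot: [0.0, 0.707, 0.707, 0.0]
wrist_force: [-0.1, 0.6, 0.4]
grip_width: 0.0904
```

Emit:
servo_tool(
  commands=[
    [[1, 0.45, 0], [0, 0, 0]],
    [[1, 0.45, 0], [0, 0, 0]],
    [[1, 0.45, 0], [0, 0, 0]],
    [[1, 0, 0], [0, 0, 0]],
    [[1, 0, 0], [0, 0, 0]],
  ],
  claw=60,
)

```text
clock: 51.25
tool_pos: [0.5797, 0.0868, 0.1888]
eef_rot: [0.0, 0.707, 0.707, 0.0]
wrist_force: [-0.1, 0.9, -0.1]
grip_width: 0.0602
```

Emit:
servo_tool(
  commands=[
    [[0.09, 0, 0], [0, 0, 0]],
    [[0, 0, 0], [0, 0, 0]],
    [[0, 0, 0], [0, 0, 0]],
    [[0, 0, 0], [0, 0, 0]],
    [[0, 0, 0], [0, 0, 0]],
  ],
)

```text
clock: 51.88
tool_pos: [0.5796, 0.0879, 0.1878]
eef_rot: [0.0, 0.707, 0.707, -0.0]
wrist_force: [0.5, 0.3, -0.0]
grip_width: 0.06
```

Run:
```python
from h import *
W=[(.03,.008),(.03,.024),(.015,.054)]
grab_frame("wrist");print(locate("wrist","weight",W,False))
f=grab_frame("top");cv2.imwrite("pics/t9.png",f[...,::-1]);print(locate("top","blank_a",D(.116),False),locate("top","weight",W,False))
g=grab_frame("scene");print(locate("scene","blank_a",D(.116),False))
cv2.imwrite("pics/c9.png",np.hstack([cv2.resize(f[200:340,370:510],(400,400)),cv2.resize(g[200:340,120:260],(400,400))])[...,::-1])
go(.642,.088,.029)
```

```text
[(array([0.6402, 0.0881]), 0.8)]
[(array([ 0.7232, -0.0473]), 0.96), (array([ 0.4445, -0.2752]), 0.79), (array([ 0.702 , -0.1659]), 0.74), (array([ 0.4414, -0.2392]), 0.52)] [(array([ 0.4443, -0.2676]), 0.41)]
[(array([ 0.8046, -0.1272]), 0.93), (array([ 0.446 , -0.2732]), 0.69), (array([ 0.4801, -0.2993]), 0.67), (array([ 0.7835, -0.2454]), 0.67), (array([ 0.4929, -0.3015]), 0.51), (array([ 0.474 , -0.2895]), 0.5)]
t 52.23 pos [0.5795 0.0885 0.1877] shift now [-0.02  2.08  5.29] shift after turn [-0.02  2.08  5.29] turn [-0.  0.  0.]
```

View pics/c9.png

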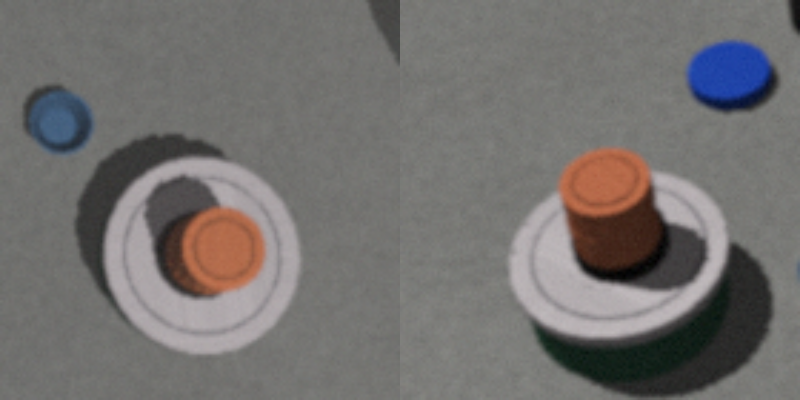

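The four-blank stack is straight and centred, and both cameras agree within about 2 mm. Next is the weight.

Emit:
servo_tool(
  commands=[
    [[0, 1, 0], [0, 0, 0]],
    [[0, 1, 0.3], [0, 0, 0]],
    [[0, 0.07, 1], [0, 0, 0]],
    [[0, 0, 1], [0, 0, 0]],
    [[0, 0, 1], [0, 0, 0]],
  ],
)

```text
clock: 52.85
tool_pos: [0.6417, 0.0886, 0.0878]
eef_rot: [0.0, 0.707, 0.707, 0.0]
wrist_force: [0.9, -0.3, 0.6]
grip_width: 0.0601
```

Emit:
servo_tool(
  commands=[
    [[0, 0, 1], [0, 0, 0]],
    [[0, 0, 0.7], [0, 0, 0]],
    [[0, 0, 0.23], [0, 0, 0]],
    [[0, 0, 0], [0, 0, 0]],
    [[0, 0, 0], [0, 0, 0]],
  ],
)

```text
clock: 53.48
tool_pos: [0.6422, 0.0886, 0.0318]
eef_rot: [0.0, 0.707, 0.707, 0.001]
wrist_force: [-0.6, 0.3, -0.0]
grip_width: 0.0603
```

Emit:
servo_tool(
  commands=[
    [[0, 0, 0], [0, 0, 0]],
    [[0, 0, 0], [0, 0, 0]],
    [[0, 0, 0], [0, 0, 0]],
    [[0, 0, 0], [0, 0, 0]],
    [[0, 0, 0], [0, 0, 0]],
  ],
  claw=10,
  newtons=58,
)

```text
clock: 54.1
tool_pos: [0.6417, 0.0885, 0.031]
eef_rot: [0.0, 0.707, 0.707, 0.0]
wrist_force: [-0.5, -0.5, 2.3]
grip_width: 0.0291
```

Emit:
servo_tool(
  commands=[
    [[0, 0, -0.5], [0, 0, 0]],
    [[0, 0, -1], [0, 0, 0]],
    [[0, 0, -1], [0, 0, 0]],
    [[0, 0, -1], [0, 0, 0]],
    [[0, 0, -1], [0, 0, 0]],
  ],
)

```text
clock: 54.72
tool_pos: [0.641, 0.0884, 0.1672]
eef_rot: [-0.0, 0.707, 0.707, -0.0]
wrist_force: [-0.5, 0.7, -4.9]
grip_width: 0.029
```

Emit:
servo_tool(
  commands=[
    [[-0.7, -0.3, -0.5], [0, 0, 0]],
    [[-1, -0.55, 0], [0, 0, 0]],
    [[-1, -0.55, 0], [0, 0, 0]],
    [[-1, -0.55, 0], [0, 0, 0]],
    [[-1, -0.55, 0], [0, 0, 0]],
  ],
)

```text
clock: 55.35
tool_pos: [0.5647, -0.0546, 0.1807]
eef_rot: [-0.0, 0.707, 0.707, -0.001]
wrist_force: [0.4, 1.0, -5.2]
grip_width: 0.029
```

Emit:
servo_tool(
  commands=[
    [[-1, -0.55, 0], [0, 0, 0]],
    [[-1, -0.55, 0], [0, 0, 0]],
    [[-1, -0.55, 0], [0, 0, 0]],
    [[-1, -0.55, 0], [0, 0, 0]],
    [[-1, -0.55, 0], [0, 0, 0]],
  ],
)

```text
clock: 55.98
tool_pos: [0.4821, -0.2041, 0.1808]
eef_rot: [-0.0, 0.707, 0.707, -0.001]
wrist_force: [-0.3, 0.4, -4.6]
grip_width: 0.029
```

Emit:
servo_tool(
  commands=[
    [[-1, -0.55, 0], [0, 0, 0]],
    [[-1, -0.55, 0], [0, 0, 0]],
    [[-0.38, -0.22, 0], [0, 0, 0]],
    [[0, 0, 0], [0, 0, 0]],
    [[0, 0, 0], [0, 0, 0]],
  ],
)

```text
clock: 56.6
tool_pos: [0.4451, -0.2729, 0.1808]
eef_rot: [-0.0, 0.707, 0.708, 0.0]
wrist_force: [0.9, 0.7, -4.5]
grip_width: 0.0291
```

Run:
```python
from h import *
go(.444,-.274,.154)
f=grab_frame("wrist");cv2.imwrite("pics/w10.png",f[...,::-1])
```

```text
t 56.6 pos [ 0.4451 -0.2729  0.1808] shift now [-0.04 -0.04  0.89] shift after turn [-0.04 -0.04  0.89] turn [ 0.   -0.    0.01]
```

View pics/w10.png

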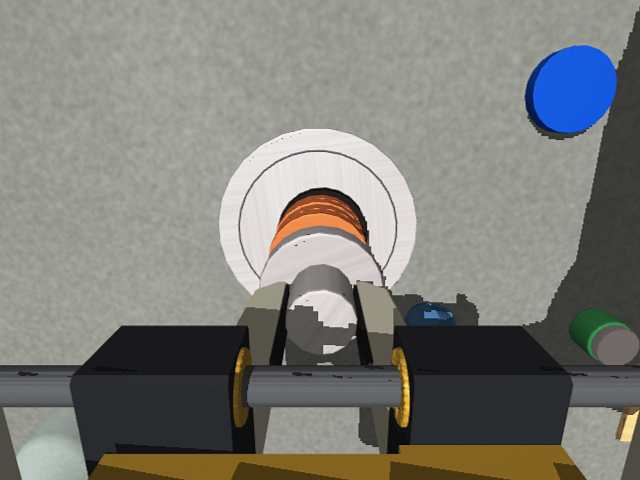

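The weight is held upright over the stack, with its grip at (322,315). I'll lower it.

Emit:
servo_tool(
  commands=[
    [[0, -0.03, 0.3], [0, 0, 0]],
    [[0, 0, 0.3], [0, 0, 0]],
    [[0, 0, 0.15], [0, 0, 0]],
    [[0, 0, 0.05], [0, 0, 0]],
    [[0, 0, 0], [0, 0, 0]],
  ],
)

```text
clock: 57.28
tool_pos: [0.4438, -0.2739, 0.1567]
eef_rot: [-0.0, 0.707, 0.707, -0.0]
wrist_force: [-0.2, 0.5, -4.5]
grip_width: 0.0288
```

Emit:
servo_tool(
  commands=[
    [[0, 0, 0.03], [0, 0, 0]],
    [[0, 0, 0], [0, 0, 0]],
    [[0, 0, 0], [0, 0, 0]],
    [[0, 0, 0], [0, 0, 0]],
    [[0, 0, 0], [0, 0, 0]],
  ],
)

```text
clock: 57.9
tool_pos: [0.4438, -0.2739, 0.156]
eef_rot: [0.0, 0.707, 0.707, 0.0]
wrist_force: [-1.6, -0.1, -4.8]
grip_width: 0.0293
```

Emit:
servo_tool(
  commands=[
    [[0, 0, 0.05], [0, 0, 0]],
    [[0, 0, 0.03], [0, 0, 0]],
    [[0, 0, 0], [0, 0, 0]],
    [[0, 0, 0], [0, 0, 0]],
    [[0, 0, 0], [0, 0, 0]],
  ],
)

```text
clock: 58.52
tool_pos: [0.4438, -0.2739, 0.1536]
eef_rot: [0.0, 0.707, 0.707, 0.0]
wrist_force: [0.4, -0.7, -5.3]
grip_width: 0.0293
```

Emit:
servo_tool(
  commands=[
    [[0, 0, 0], [0, 0, 0]],
    [[0, 0, 0], [0, 0, 0]],
    [[0, 0, 0], [0, 0, 0]],
    [[0, 0, 0], [0, 0, 0]],
    [[0, 0, 0], [0, 0, 0]],
  ],
  claw=60,
  newtons=30,
)

```text
clock: 59.15
tool_pos: [0.4438, -0.274, 0.1536]
eef_rot: [0.0, 0.707, 0.707, 0.0]
wrist_force: [-0.2, 0.3, 0.9]
grip_width: 0.0599
```

Emit:
servo_tool(
  commands=[
    [[0, 0, -0.5], [0, 0, 0]],
    [[0, 0, -1], [0, 0, 0]],
    [[0, 0, -1], [0, 0, 0]],
    [[1, 0, 0], [0, 0, 0]],
    [[1, 0, 0], [0, 0, 0]],
  ],
)

```text
clock: 59.78
tool_pos: [0.444, -0.2136, 0.23]
eef_rot: [0.001, 0.707, 0.707, 0.0]
wrist_force: [0.3, -0.2, -0.1]
grip_width: 0.0602
```

Emit:
servo_tool(
  commands=[
    [[1, 0.2, 0], [0, 0, 0]],
    [[1, 0.2, 0], [0, 0, 0]],
    [[1, 0, 0], [0, 0, 0]],
    [[1, 0, 0], [0, 0, 0]],
    [[1, 0, 0], [0, 0, 0]],
  ],
)

```text
clock: 60.4
tool_pos: [0.4558, -0.063, 0.2296]
eef_rot: [0.0, 0.707, 0.707, 0.0]
wrist_force: [-0.3, -0.8, 0.6]
grip_width: 0.06
```

Emit:
servo_tool(
  commands=[
    [[1, 0, 0], [0, 0, 0]],
    [[1, 0, 0], [0, 0, 0]],
    [[1, 0, 0], [0, 0, 0]],
    [[1, 0, 0], [0, 0, 0]],
    [[1, 0, 0], [0, 0, 0]],
  ],
)

```text
clock: 61.02
tool_pos: [0.4557, 0.0871, 0.2296]
eef_rot: [0.0, 0.707, 0.707, 0.0]
wrist_force: [0.9, -0.0, -0.4]
grip_width: 0.0603
```

Emit:
servo_tool(
  commands=[
    [[1, 0, 0], [0, 0, 0]],
    [[1, 0, 0], [0, 0, 0]],
    [[1, 0, 0], [0, 0, 0]],
    [[1, 0, 0], [0, 0, 0]],
    [[1, 0, 0], [0, 0, 0]],
  ],
)

```text
clock: 61.65
tool_pos: [0.4557, 0.2371, 0.2296]
eef_rot: [0.0, 0.707, 0.707, 0.0]
wrist_force: [0.5, 0.7, 1.0]
grip_width: 0.0599
```

Emit:
servo_tool(
  commands=[
    [[1, 0, 0], [0, 0, 0]],
    [[0.2, 0, 0], [0, 0, 0]],
    [[0, 0, 0], [0, 0, 0]],
    [[0, 0, 0], [0, 0, 0]],
    [[0, 0, 0], [0, 0, 0]],
  ],
  claw=36,
)

```text
clock: 62.28
tool_pos: [0.4557, 0.271, 0.2287]
eef_rot: [0.0, 0.707, 0.707, -0.0]
wrist_force: [0.3, 0.2, 0.2]
grip_width: 0.0359
```

Run:
```python
from h import *
o=get_obs();print(o['tool_pos'])
c=get_calibration("wrist");np.save("cw.npy",c,allow_pickle=True)
f=grab_frame("wrist");cv2.imwrite("pics/w11.png",f[...,::-1])
print(locate("wrist","box",None,False),[ (d['rect'],d['p']) for d in recognise("wrist","dial")])
g=grab_frame("top");print(locate("top","weight",[(.03,.13),(.03,.146),(.015,.176)],False))
cv2.imwrite("pics/c11.png",np.hstack([cv2.resize(f[:400,120:520],(400,400)),cv2.resize(g[200:340,370:510],(400,400))])[...,::-1])
```

```text
[0.45572707 0.27098537 0.22866364]
[(array([0.4169, 0.2724]), 0.69)] [([296.6, 145.8, 347.9, 199.3], 0.71)]
[(array([ 0.4413, -0.2746]), 0.98)]
```

View pics/c11.png

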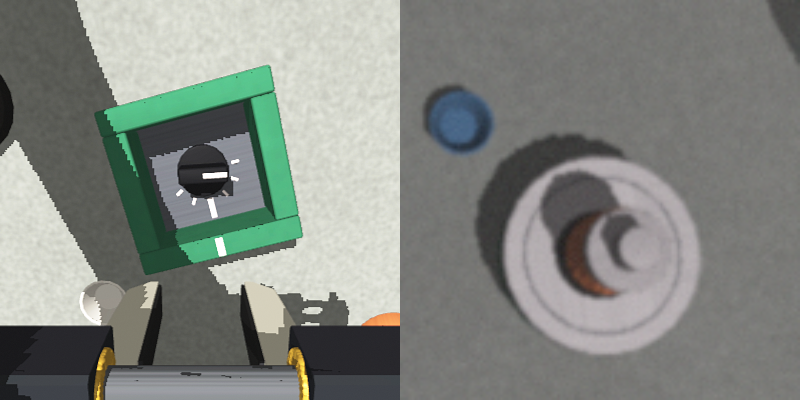

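Run:
```python
from h import *
c=np.load("cw.npy",allow_pickle=True).item()
f=cv2.imread("pics/w11.png").astype(int)
P=np.array([ray(c,(u+120,v),.075) for u,v in [(145,274),(302,236),(270,66),(95,112)]])
print("centre",P.mean(0),"box x deg",[np.degrees(np.arctan2(*(P[i]-P[j])[::-1])) for i,j in((0,3),(1,2))],"box y", np.degrees(np.arctan2(*(P[1]-P[0])[::-1])))
# white pixels in knob
m=(f.min(2)>170);m2=np.zeros_like(m);m2[165:190,318:353]=m[165:190,318:353]
pts=np.argwhere(m2)[:,::-1];W=np.array([ray(c,p,.062) for p in pts]);print(len(pts),W.mean(0))
u,s,v=np.linalg.svd(W-W.mean(0));print("pointer line deg",np.degrees(np.arctan2(v[0][1],v[0][0])))
cc=ray(c,(323.5,170),.055);print("knob c",cc)
cv2.imwrite("pics/k11.png",cv2.resize(cv2.imread("pics/w11.png")[130:230,270:380],None,fx=5,fy=5,interpolation=cv2.INTER_NEAREST))
go(*P.mean(0),.03)
```

```text
centre [0.41857051 0.27265544] box x deg [np.float64(13.927665633156296), np.float64(14.121466658127163)] box y 104.31918734691828
146 [0.4185262  0.28305731]
pointer line deg -89.55886551296177
knob c [0.41507547 0.27320064]
t 62.52 pos [0.4556 0.2718 0.2286] shift now [ 0.03 -1.24  6.62] shift after turn [ 0.03 -1.23  6.62] turn [ 0.  0. -0.]
```

View pics/k11.png

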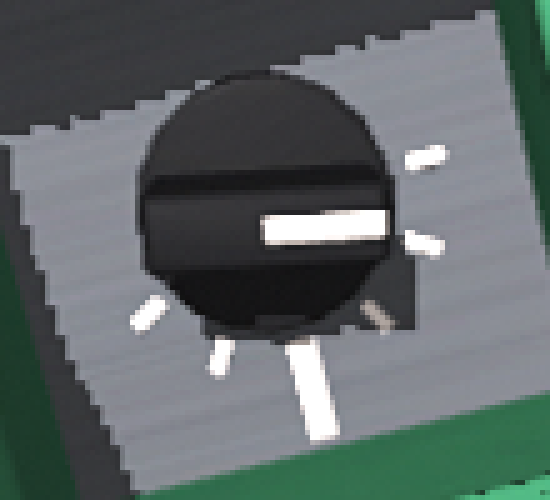

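The pointer is at 90.4° world and the long mark at 14.1°, so the knob needs 76° clockwise. I'll align the jaws across the bar (yaw 0), move over the knob and check before descending.

Emit:
servo_tool(
  commands=[
    [[0, 0, 0], [0, 0, 0.9]],
    [[0, 0, 0], [0, 0, 0.9]],
    [[0, 0, 0], [0, 0, 0.9]],
    [[0, 0, 0], [0, 0, 0.9]],
    [[0, 0, 0], [0, 0, 0.9]],
  ],
)

```text
clock: 63.15
tool_pos: [0.4555, 0.2721, 0.2285]
eef_rot: [0.0, 0.925, 0.38, -0.0]
wrist_force: [0.2, 0.3, -1.1]
grip_width: 0.0363
```

Emit:
servo_tool(
  commands=[
    [[0, 0, 0], [0, 0, 0.9]],
    [[0, 0, 0], [0, 0, 0.9]],
    [[0, 0, 0], [0, 0, 0.9]],
    [[0, 0, 0], [0, 0, 0.9]],
    [[0, 0, 0], [0, 0, 0.9]],
  ],
)

```text
clock: 63.78
tool_pos: [0.4555, 0.2721, 0.2285]
eef_rot: [0.0, 1.0, -0.002, -0.0]
wrist_force: [0.7, 0.7, 0.9]
grip_width: 0.0358
```

Emit:
servo_tool(
  commands=[
    [[-0.8, -0.03, 0], [0, 0, 0]],
    [[-0.43, 0, 1], [0, 0, 0]],
    [[0, 0, 1], [0, 0, 0]],
    [[0, 0, 1], [0, 0, 0]],
    [[0, 0, 0], [0, 0, 0]],
  ],
)

```text
clock: 64.4
tool_pos: [0.4177, 0.2723, 0.1371]
eef_rot: [0.001, 1.0, 0.0, -0.001]
wrist_force: [0.4, -0.6, 0.8]
grip_width: 0.0362
```

Run:
```python
from h import *
go(.4186,.2727,.032,0)
```

```text
t 64.4 pos [0.4177 0.2723 0.1371] shift now [ 0.04 -0.02  3.5 ] shift after turn [ 0.03 -0.01  3.5 ] turn [0.01 0.02 0.  ]
```

Emit:
servo_tool(
  commands=[
    [[0.03, 0, 1], [0, 0, 0]],
    [[0, 0, 1], [0, 0, 0]],
    [[0, 0, 0.7], [0, 0, 0]],
    [[0, 0, 0.5], [0, 0, 0]],
    [[0, 0, 0.25], [0, 0, 0]],
  ],
)

```text
clock: 65.03
tool_pos: [0.4199, 0.2732, 0.035]
eef_rot: [-0.0, 1.0, 0.0, 0.0]
wrist_force: [-0.3, -0.4, 0.1]
grip_width: 0.0359
```

Emit:
servo_tool(
  commands=[
    [[0, 0, 0], [0, 0, 0]],
    [[0, 0, 0], [0, 0, 0]],
    [[0, 0, 0], [0, 0, 0]],
    [[0, 0, 0], [0, 0, 0]],
    [[0, 0, 0], [0, 0, 0]],
  ],
  claw=5,
  newtons=20,
)

```text
clock: 65.65
tool_pos: [0.4196, 0.2732, 0.0356]
eef_rot: [-0.0, 1.0, 0.0, 0.0]
wrist_force: [-1.3, -0.8, 7.1]
grip_width: 0.0139
```

Emit:
servo_tool(
  commands=[
    [[0, 0, 0], [0, 0, 0.76]],
    [[0, 0, 0], [0, 0, 0.76]],
    [[0, 0, 0], [0, 0, 0.76]],
    [[0, 0, 0], [0, 0, 0.76]],
    [[0, 0, 0], [0, 0, 0.76]],
  ],
)

```text
clock: 66.28
tool_pos: [0.4201, 0.273, 0.0356]
eef_rot: [-0.001, 0.945, -0.328, 0.0]
wrist_force: [-0.6, -0.6, 5.9]
grip_width: 0.0141
```

Emit:
servo_tool(
  commands=[
    [[0, 0, 0], [0, 0, 0.76]],
    [[0, 0, 0], [0, 0, 0.76]],
    [[0, 0, 0], [0, 0, 0.76]],
    [[0, 0, 0], [0, 0, 0.76]],
    [[0, 0, 0], [0, 0, 0.76]],
  ],
)

```text
clock: 66.9
tool_pos: [0.4203, 0.2727, 0.0356]
eef_rot: [-0.001, 0.787, -0.617, 0.001]
wrist_force: [-0.3, -2.7, 5.9]
grip_width: 0.0143
```

Emit:
servo_tool(
  commands=[
    [[0, 0, 0], [0, 0, 0]],
    [[0, 0, 0], [0, 0, 0]],
    [[0, 0, 0], [0, 0, 0]],
    [[0, 0, 0], [0, 0, 0]],
    [[0, 0, 0], [0, 0, 0]],
  ],
)

```text
clock: 67.53
tool_pos: [0.4202, 0.2726, 0.0356]
eef_rot: [-0.001, 0.788, -0.616, 0.0]
wrist_force: [0.1, -1.9, 7.0]
grip_width: 0.014
```

Emit:
servo_tool(
  commands=[
    [[0, 0, 0], [0, 0, 0]],
    [[0, 0, 0], [0, 0, 0]],
    [[0, 0, 0], [0, 0, 0]],
    [[0, 0, 0], [0, 0, 0]],
    [[0, 0, 0], [0, 0, 0]],
  ],
  claw=32,
)

```text
clock: 68.15
tool_pos: [0.4195, 0.273, 0.035]
eef_rot: [0.0, 0.788, -0.615, 0.0]
wrist_force: [-0.1, 0.5, 0.0]
grip_width: 0.0321
```

Emit:
servo_tool(
  commands=[
    [[0, 0, -1], [0, 0, 0]],
    [[0, 0, -1], [0, 0, 0]],
    [[0, 0, -1], [0, 0, 0]],
    [[0, 0, -1], [0, 0, 0]],
    [[0, 0, -1], [0, 0, 0]],
  ],
)

```text
clock: 68.78
tool_pos: [0.4193, 0.2729, 0.186]
eef_rot: [0.0, 0.788, -0.615, -0.0]
wrist_force: [-0.2, 0.3, 0.1]
grip_width: 0.0317
```

Run:
```python
from h import *
o=get_obs();print(o['tool_pos'],o['eef_rot'])
c=get_calibration("wrist");np.save("cw.npy",c,allow_pickle=True)
f=grab_frame("wrist");g=grab_frame("top");cv2.imwrite("pics/t12.png",g[...,::-1]);cv2.imwrite("pics/w12.png",f[...,::-1])
cv2.imwrite("pics/c12.png",np.hstack([cv2.resize(f,(533,400)),cv2.resize(g[250:340,145:235],(267,400))])[...,::-1])
```

```text
[0.41929589 0.27288446 0.18597453] [ 1.31543176e-04  7.88161752e-01 -6.15468143e-01 -1.89742567e-05]
```

View pics/c12.png

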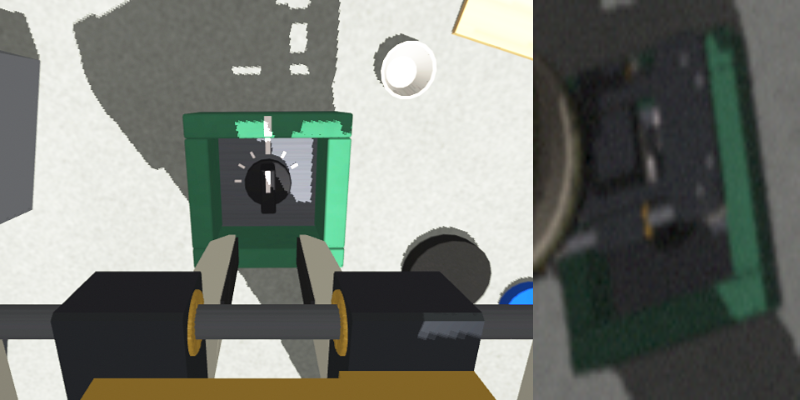

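The pointer at (268,180), the long mark and the rim bar at (268,127) are in line. I'll check the stack once more and then hand in.

Run:
```python
from h import *
W=[(.03,.13),(.03,.146),(.015,.176)]
r=[locate(n,"weight",W) for n in("top","scene")];print(r)
if any(np.hypot(*(x-[.4437,-.274]))<.007 for q in r for x,p in q): finish_job();print("handed in")
```

```text
[[(array([ 0.4426, -0.2749]), 0.62)], [(array([ 0.4441, -0.2733]), 0.57)]]
the job is handed in; nothing more can be done
handed in
```

I loaded the turntable in the required order, turned the knob to the long white mark, and handed the job in at about 69 s of the 210 s allowed. No verdict was reported.

- **Stack:** the clamp weight went to the plywood board. The black pad and all four copper blanks were then stacked on the plate, and the weight was put back on top.
- **Stack check:** in the last pictures, the top and scene cameras both place the weight within about 2 mm of the plate's axis. The earlier pictures of the four-blank stack showed it straight and centred.
- **Knob:** I turned it 76° clockwise. In the final wrist picture its pointer lines up with the long mark and the rim bar.
- **Bystanders:** I never touched the jar or the dishes. I did not measure their positions again at the end.

Two checks disagreed a little:
- **Early contact on the board:** the weight touched the board about 9 mm earlier than expected, with 33 N on the wrist, probably because it slipped in the grip. I eased off, released it, and it stood upright.
- **Pad offset:** the pad lies about 2–4 mm off centre, with one rough edge fit reading 6 mm. Either is within the 10 mm limit.

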